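# Lock the regulator and open the bench valve two turns

## Task

Get the bench gas supply ready: turn the regulator knob until its pointed nose lines up with the mark on the console, then slide the steel fork lock fully home over the knob. Next take the handwheel by its crank handle and close the valve to its stop (clockwise), then back it off exactly two turns. Finish there still gripping the crank handle firmly, do not let go, and leave the glassware and boxes round about where they stand.

Things in the scene. Friction and masses are not known exactly. Their poses are not given: they have to be found in the camera images.
- regulator: Low grey console fixed to the bench, 150 x 230 x 30 mm, left or right of the robot's centre line (the valve on the other side). Origin at bench level. Knob axis at x 0, y -50 mm; its +y axis points from the knob to the lock. Also carries a face-up gauge (54 mm wide, top at 45 mm, at x +64, y +10 mm). Nothing on it is taller than 89 mm.
- mark (a point): Centre of the mark: a raised white rib on the console, 6 mm wide, 22 mm long, top 35 mm above the bench, 42 mm from the knob axis on the console's -y side, pointing at the axis.
- knob (a joint): Regulator knob angle in rad: 0 = nose exactly at the mark, grows clockwise seen from above; it starts at -1.3 to -0.5, so it must be turned clockwise. Ends of travel -1.9 and +0.6. Stays where left (friction 0.06 N m).
- knob_grip (a point): Point on the knob's vertical axis, 73 mm above the bench. Its black grip bar is 14 mm thick, 36 to 80 mm above the bench, and reaches 26 mm to the nose (pointed end, white line on top) and 21 mm to the tail; below is a 44 mm round skirt. The point's -y axis points to the nose. At the mark the bar lies along the console's y.
- lock (a joint): Lock travel in m: 0 = drawn back, 0.045 = fully home (end stop), moving along the console's -y towards the knob. Starts at 0 to 0.012. Friction 2 N, stays where left. Its prongs straddle the bar's tail with 3 mm play each side, so it goes home only with the knob at the mark.
- lock_tab (a point): Grip point of the steel fork lock on its upright tab, 76.5 mm above the bench. Tab 14 mm wide (console x), 16 mm long (console y), top at 88.5 mm. Its 34 x 20 mm foot and two prongs (30 mm, towards the knob) have tops at 48.5 mm. Axes parallel to the console's. Tab centre 90 mm from the knob axis drawn back, 45 mm home.
- valve: Steel bench valve fixed to the bench, with a grey three-spoke handwheel on top. Origin at bench level on the vertical wheel axis. Its +x axis points to the index lug, a fixed steel post outside the rim (64 to 76 mm from the axis, top at 81 mm); opposite is the outlet nozzle, 70 mm long.
- wheel (a joint): Handwheel angle in rad: 0 = closed on its solid stop, grows counter-clockwise from above (opening), 6.283 per turn, up to 28. Starts 1.0 to 5.5. The handle's direction from the axis is the valve's +x turned by this angle, so at 0 and each whole turn it is beside the index lug. Friction 0.12 N m (3 N at the handle); the wheel does not rise and stays where left.
- crank_mid (a point): Middle of the crank handle, 118 mm above the bench, 45 mm from the wheel axis. Fixed to the wheel; its x axis points radially outwards.
- crank_grip: The crank handle: upright pale round grip, 18 mm diameter, 48 mm long (92 to 140 mm above the bench), spinning freely on the rim, so a gripper need not turn with the wheel. Origin at its lower end. The rim (102 mm over all), boss and hub below end 90 mm above the bench.
- flask: Bystander: conical glass flask, 76 mm diameter, 112 mm tall, origin under its centre.
- reagent: Bystander: white reagent bottle, 62 mm diameter, 130 mm tall, origin under its centre.
- tipbox: Bystander: closed white plastic box, 120 x 85 x 55 mm, origin under its centre.
Not all that is in view belongs to the job. There is more than one size of the valve; the job needs the smallest.

How it is judged:
By the outcome, as a careful person would: the job done as asked, in the order asked, and still so for the second after the job is handed in, while the arm keeps its last pose, push and grip.
It also fails if it takes over 72 s, if anything falls off the work surface, if the arm or the gripper's body presses on something with over 40 N, if the wrist force passes 120 N, or if a joint passes its speed limit or range.

## Robot

A 7-joint arm with a two-finger parallel gripper is mounted at the origin on the work surface. World frame = base frame: x ahead of the robot, y to its left, z up, the work surface at z = 0. Lengths are in m, angles in rad, forces in N, time in s.
With the tool pointing down it reaches from about 0.425 to 0.875 m from the base axis. Payload 4.7 kg.
Tool frame: the origin (TCP) lies at the very end of the fingers, on their centre line; the grasp point (between the pads) lies 19 mm behind it (grip_point_offset is the distance from the TCP to the grasp point, in m); x points along the fingers, z is the direction in which the jaws open and shut, and the axes are right-handed (so a half turn about x gives the same grasp; the last joint's range is limited). The gripper opens to 87 mm and grips with 3 to 60 N. Pads are 19 mm wide; open, the fingers measure 117 mm over their backs; the gripper's body (75 mm by 190 mm) begins 51 mm behind the grasp point.
Start: joints at [1.35, 0.321, -0.07, 1.45, 0.023, 1.371, -0.057], TCP at [0.151, -0.632, 0.194] pointing down, gripper open.
Joint ranges: [-2.86, 2.86], [-0.3, 2.09], [-1.38, 1.24], [0.06, 2.45], [-1.56, 4.7], [0.09, 2.05], [-2.69, 2.69]. Speed limits (rad/s): [2.57, 2.57, 3.14, 3.14, 3.14, 3.14, 3.14].

## Interface

Orientations are given as a rotation vector (axis times angle).
In Python, from bench import get_state, get_image, calibration, close_job, grip_point_offset gives the robot as it stands.
- The arm moves only by the tool play_rows, never from a script. Its argument "targets" is a list of rows, each an object with "claw": the closure, from 0 (fully open) to 1 (shut); "linear": the shift along the tool's x, y, z as a fraction of full scale, a list of three; "rotation": the turn, a rotation vector about the tool's x, y, z as a fraction of full scale, a list of three. In form: [{"claw": claw, "linear": [x, y, z], "rotation": [wx, wy, wz]}, ...]. A call has 1 to 10 rows; each row shifts and turns the pose as measured when the row begins, along the tool's axes as they then stand; what a row does not reach is not made up. Full scale, the value 1, is 2.5 cm for a shift and 90 degrees for a turn. A row lasts 1/12 s, in which the tool goes at most 41.7 mm and 7.16 degrees, less where a joint would pass 70% of its speed; a pose out of reach is approached as far as the arm can. A call with a number of a shift or a turn outside -1 to 1 is refused whole. A call with a gripper value outside its range is refused whole. The fingers move at their own pace and stop on an object; "newtons" is the grip in N (left out, the last holds). Time passes only in rows, so rows that do not move let the fingers close. It gives the time, the measured TCP pose, the force and the opening at its end, in the units of the state.
- get_state(): the state, without advancing time (a new reading comes with each control period).
- get_image(name): name is "side" or "top" or "wrist"; returns the picture (420x560x3 uint8, blue, green, red); there is no depth.
- calibration(name): a dict with "fx", "fy", "cx", "cy" (pixels), "dist_coeffs" ([k1, k2, p1, p2, k3] as OpenCV has them; the pictures are not rectified), "rvec" (rotation vector, rad) and "tvec" (3), from world to camera coordinates, as OpenCV has them; the wrist camera has in their place "hand_eye" (4x4, takes a point from camera to tool coordinates, whose origin is the TCP and whose axes are the tool frame's). Camera axes: x right, y down, z forward; pixel columns grow to the right and rows downward; lengths in m; the calibration is good to about 2 mm. A picture is of the moment at which its call begins: read the wrist's pose just before it. calibration takes no time and is no camera call.
- close_job(): hands the job in, once; it reports no verdict.
The state is a dict: "time": time; "joint_positions": joint angles; "qd": joint speeds; "joint_torque": joint torques, N m; "position": TCP position; "tool_rot": TCP orientation; "ft_force": force on the tool from outside, world axes, zero at the start; "torque": the same for the moment, N m; "grip_width": opening from 0.0 (shut) to 1.0 (fully open).
Only numpy, scipy, OpenCV 4.12 (cv2) and the standard library are available. Lean on these libraries where they do the work, as an engineer would, in place of code of your own. Each camera call takes 0.05 s, during which the arm holds its last target. There are 200 camera calls.

## Working session

There is one attempt and no reset: what is moved stays moved. The work goes in short steps, Python scripts to look and compute and a tool call to move; the robot and the scene stay as the last step left them, time stands still between calls to the robot, and variables do not carry over. Pictures are saved under pics/ and viewed, about 8 in all and at most 12, crops included, and the job is handed in when it is done.

Besides the shell and the picture viewer there is one more tool, called after "Request:" as a command line: name --argument value ..., lists and objects as JSON in quotes. play_rows: Moves the arm, as the interface text tells. Shift numbers are shares of 2.5 cm and turn numbers shares of 90 degrees, none past 1 either way. Its arguments: {"type":"object","properties":{"targets":{"type":"array"},"newtons":{"type":"number"}},"required":["targets"]}

```bash
ls; mkdir -p pics; cat > h.py <<'E'
import numpy as np,cv2
from bench import *
from scipy.spatial.transform import Rotation as R
def cam(n):
    c=calibration(n);K=np.array([[c['fx'],0,c['cx']],[0,c['fy'],c['cy']],[0,0,1.]]);d=np.array(c['dist_coeffs'],float)
    if 'rvec' in c:
        Rm=cv2.Rodrigues(np.array(c['rvec'],float))[0];t=np.array(c['tvec'],float).ravel()
        return K,d,Rm.T,-Rm.T@t
    s=get_state();H=np.array(c['hand_eye']);Rt=R.from_rotvec(s['tool_rot']).as_matrix()
    return K,d,Rt@H[:3,:3],Rt@H[:3,3]+np.array(s['position'])
def onplane(C,px,z):
    K,d,A,o=C;u=cv2.undistortPoints(np.array(px,float).reshape(-1,1,2),K,d).reshape(-1,2)
    r=np.c_[u,np.ones(len(u))]@A.T
    return o+r*((z-o[2])/r[:,2:])
def proj(C,P):
    K,d,A,o=C;Rm=A.T
    return cv2.projectPoints(np.array(P,float).reshape(-1,3),cv2.Rodrigues(Rm)[0],-Rm@o,K,d)[0].reshape(-1,2)
E
python3 - <<'E'
from h import *
s=get_state();print(s);print(R.from_rotvec(s['tool_rot']).as_matrix().round(3),grip_point_offset)
for n in('top','side','wrist'):
    C=cam(n);print(n,C[3],C[2][:,2]);cv2.imwrite(f'pics/{n}0.png',get_image(n))
a=cv2.imread('pics/top0.png');b=cv2.imread('pics/side0.png')
E
```

```text
pics
{'time': 0.0, 'joint_positions': array([ 1.35007122,  0.32181351, -0.07009408,  1.45163139,  0.02257552,
        1.37079362, -0.0568886 ]), 'qd': array([-3.99779925e-04, -1.10254294e-04, -4.96752970e-05,  9.06021496e-04,
        3.94969775e-04, -1.66862867e-04,  7.75456835e-04]), 'joint_torque': array([ 2.00162447e-05, -4.91295218e+01, -4.04400984e-01, -3.12524092e+01,
       -6.40396331e-02,  4.37348220e-02,  2.22692161e-04]), 'position': array([ 0.15106517, -0.63159906,  0.19298968]), 'tool_rot': array([ 1.03559891,  1.31273244, -1.03376757]), 'ft_force': array([-0.97377084,  0.18770387,  0.52840323]), 'torque': array([-0.00302605,  0.0030721 , -0.03559035]), 'grip_width': 1.0019477539514863}
[[-0.     0.973  0.233]
 [ 0.002  0.233 -0.973]
 [-1.    -0.    -0.002]] 0.0187
top [ 0.40223147 -0.02352783  1.39614346] [ 0.11629327  0.02222855 -0.99296615]
side [ 0.50600675 -0.86494387  0.95973078] [ 0.0163628   0.70838506 -0.7056365 ]
wrist [ 0.21948006 -0.61470425  0.38340285] [-0.25448991 -0.0589656  -0.9652761 ]
```

View pics/top0.png

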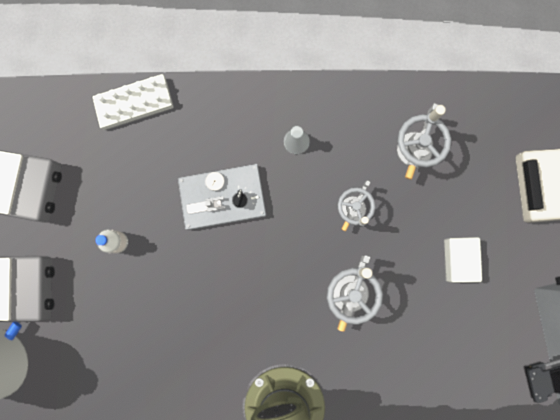

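View pics/side0.png

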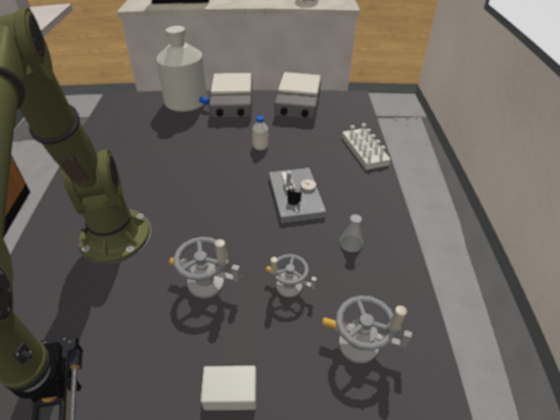

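Top view: there are three valves, wheel centres at about (425,140), (355,207) and (355,296). The one at (355,207) has the smallest rim. The regulator is at (222,195), with the knob at (240,199) and the lock at (212,206). I'll enlarge both to confirm.

```bash
python3 - <<'E'
from h import *
a=cv2.imread('pics/top0.png');b=cv2.imread('pics/side0.png')
def crop(i,x,y,w=50,s=4): return cv2.resize(i[y-w*3//4:y+w*3//4,x-w:x+w],None,fx=s,fy=s,interpolation=cv2.INTER_CUBIC)
cv2.imwrite('pics/c1.png',np.vstack([np.hstack([crop(a,355,207),crop(a,222,195)]),np.hstack([crop(b,290,275),crop(b,297,190)])]))
E
```

```text
(no output)
```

View pics/c1.png

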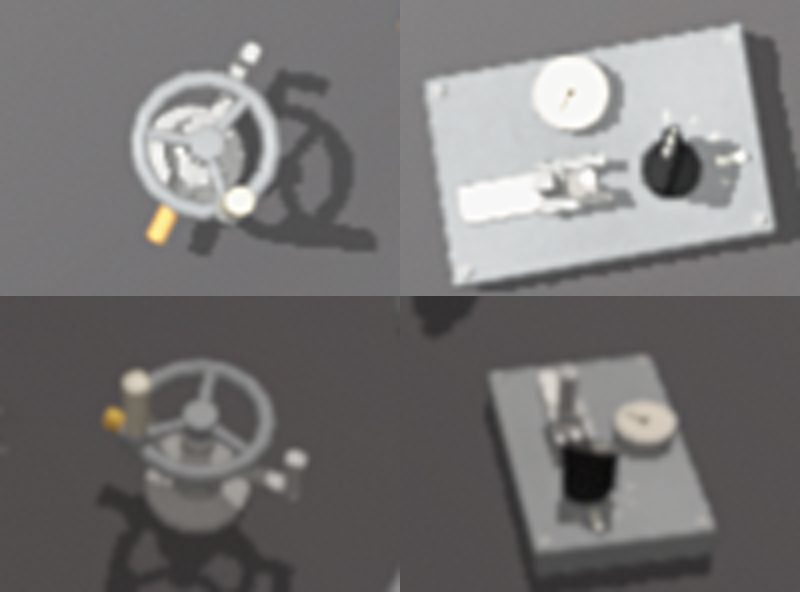

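The crop confirms it: the small valve is at top pixel (356,206), with its handle at (365,220), lug post at (367,183) and orange nozzle at (345,226). The knob's nose points up-image from (240,199), the mark is at about (256,197) and the lock tab at about (218,204).

```bash
python3 - <<'E'
from h import *
C=cam('top')
def t(px,z): return onplane(C,[px],z)[0].round(4)
cr=lambda x,y,ox,oy:(ox+(x-1.5)/4,oy+(y-1.5)/4)
for n,p,z in [('wheel',(205,143),.085),('handle',(240,200),.14),('lug',(251,52),.081)]: print(n,t(cr(*p,305,170),z))
for n,p,z in [('c1',(25,80),.03),('c2',(340,25),.03),('c3',(375,230),.03),('c4',(55,285),.03),('nosetop',(672,135),.08),('mark',(735,157),.035),('tab',(583,182),.0885)]:
    if p[0]>400:p=(p[0]-400,p[1])
    print(n,t(cr(*p,172,158),z))
for n,p in [('flask',(297,148)),('reagent',(118,240)),('tip',(464,280)),('bigvalve',(355,296))]: print(n,t(p,0))
# check with side: console corners
K=cam('side')
for n,p,z in [('handle',(135,380),.14),('wheel',(200,415),.09),('lug',(295,457),.081),('c1',(490,372),.03),('c2',(650,355),.03),('c3',(713,527),.03),('c4',(537,550),.03),('tab',(568,372),.0885)]:
    q=(240+(p[0]-1.5)/4,275-37+(p[1]-297.5)/4) if p[0]<400 else (247+(p[0]-401.5)/4,190-37+(p[1]-297.5)/4)
    print('side',n,onplane(K,[q],z)[0].round(4))
E
```

```text
wheel [ 0.5506 -0.1937  0.085 ]
handle [ 0.5076 -0.2084  0.14  ]
lug [ 0.613  -0.2265  0.081 ]
c1 [0.6374 0.3022 0.03  ]
c2 [0.6758 0.0777 0.03  ]
c3 [0.53   0.0523 0.03  ]
c4 [0.4914 0.2771 0.03  ]
nosetop [0.5901 0.1197 0.08  ]
mark [0.5808 0.0802 0.035 ]
tab [0.5571 0.1787 0.0885]
flask [ 0.7282 -0.0371  0.    ]
reagent [0.4608 0.481  0.    ]
tip [ 0.3467 -0.5097  0.    ]
bigvalve [ 0.3042 -0.1986  0.    ]
side handle [ 0.5072 -0.2081  0.14  ]
side wheel [ 0.5504 -0.1979  0.09  ]
side lug [ 0.6124 -0.2261  0.081 ]
side c1 [0.4929 0.2767 0.03  ]
side c2 [0.6379 0.3013 0.03  ]
side c3 [0.6748 0.0787 0.03  ]
side c4 [0.5316 0.0528 0.03  ]
side tab [0.5592 0.2049 0.0885]
```

Console axes come out from the corners and the side view (yaw about 0.17). The knob axis is near (0.574,0.122) and the valve axis near (0.5505,-0.196). I'll lift and travel to a viewing pose over the regulator.

Request:
play_rows --targets '[{"claw":0,"linear":[-1,0,0],"rotation":[0,0,0]},{"claw":0,"linear":[-1,0,0],"rotation":[0,0,0]},{"claw":0,"linear":[-1,0,0],"rotation":[0,0,0]},{"claw":0,"linear":[-1,0,0],"rotation":[0,0,0]},{"claw":0,"linear":[-0.6,0.8,-0.3],"rotation":[0,0,0]},{"claw":0,"linear":[0,0.95,-0.3],"rotation":[0,0,0]},{"claw":0,"linear":[0,0.95,-0.3],"rotation":[0,0,0]},{"claw":0,"linear":[0,0.95,-0.3],"rotation":[0,0,0]},{"claw":0,"linear":[0,0.95,-0.3],"rotation":[0,0,0]},{"claw":0,"linear":[0,0.95,-0.3],"rotation":[0,0,0]}]'

```text
time: 0.98
position: [0.2703, -0.5561, 0.3079]
tool_rot: [1.051, 1.316, -1.047]
ft_force: [0.0, 0.2, 0.6]
grip_width: 1.002
```

Request:
play_rows --targets '[{"claw":0,"linear":[0,0.95,-0.3],"rotation":[0,0,0]},{"claw":0,"linear":[0,0.95,-0.3],"rotation":[0,0,0]},{"claw":0,"linear":[0,0.95,-0.3],"rotation":[0,0,0]},{"claw":0,"linear":[0,0.95,-0.3],"rotation":[0,0,0]},{"claw":0,"linear":[0,0.95,-0.3],"rotation":[0,0,0]},{"claw":0,"linear":[0,0.95,-0.3],"rotation":[0,0,0]},{"claw":0,"linear":[0,0.95,-0.3],"rotation":[0,0,0]},{"claw":0,"linear":[0,0.95,-0.3],"rotation":[0,0,0]},{"claw":0,"linear":[0,0.41,-0.97],"rotation":[0,0,0]},{"claw":0,"linear":[0,0.41,-0.97],"rotation":[0,0,0]}]'

```text
time: 1.82
position: [0.4624, -0.3966, 0.3023]
tool_rot: [1.054, 1.324, -1.046]
ft_force: [0.4, 0.3, -0.4]
grip_width: 0.998
```

Request:
play_rows --targets '[{"claw":0,"linear":[0,0.41,-0.97],"rotation":[0,0,0]},{"claw":0,"linear":[0,0.41,-0.97],"rotation":[0,0,0]},{"claw":0,"linear":[0,0.41,-0.97],"rotation":[0,0,0]},{"claw":0,"linear":[0,0.41,-0.97],"rotation":[0,0,0]},{"claw":0,"linear":[0,0.41,-0.97],"rotation":[0,0,0]},{"claw":0,"linear":[0,0.41,-0.97],"rotation":[0,0,0]},{"claw":0,"linear":[0,0.41,-0.97],"rotation":[0,0,0]},{"claw":0,"linear":[0,0.41,-0.97],"rotation":[0,0,0]},{"claw":0,"linear":[0,0.41,-0.97],"rotation":[0,0,0]},{"claw":0,"linear":[0,0.41,-0.97],"rotation":[0,0,0]}]'

```text
time: 2.65
position: [0.5095, -0.1236, 0.3017]
tool_rot: [1.054, 1.331, -1.048]
ft_force: [-0.1, -0.3, -0.2]
grip_width: 0.997
```

Request:
play_rows --targets '[{"claw":0,"linear":[0,0.66,-0.99],"rotation":[0,0,0]},{"claw":0,"linear":[0,0.66,-0.99],"rotation":[0,0,0]},{"claw":0,"linear":[0,0.66,-0.99],"rotation":[0,0,0]},{"claw":0,"linear":[0,0.66,-0.99],"rotation":[0,0,0]},{"claw":0,"linear":[0,0.66,-0.99],"rotation":[0,0,0]},{"claw":0,"linear":[0,0.66,-0.99],"rotation":[0,0,0]},{"claw":0,"linear":[0,0.66,-0.99],"rotation":[0,0,0]},{"claw":0,"linear":[0,0,0],"rotation":[-0.08,0,0]},{"claw":0,"linear":[0,0,0],"rotation":[-0.08,0,0]},{"claw":0,"linear":[0,0,0],"rotation":[-0.08,0,0]}]'

```text
time: 3.48
position: [0.5847, 0.0902, 0.3014]
tool_rot: [0.769, 1.464, -0.755]
ft_force: [-0.2, 0.1, 0.3]
grip_width: 0.996
```

Request:
play_rows --targets '[{"claw":0,"linear":[0.4,0,0],"rotation":[-0.08,0,0]},{"claw":0,"linear":[0.4,0,0],"rotation":[-0.08,0,0]},{"claw":0,"linear":[0.4,0,0],"rotation":[-0.08,0,0]},{"claw":0,"linear":[0.4,0,0],"rotation":[-0.08,0,0]},{"claw":0,"linear":[0.4,0,0],"rotation":[-0.08,0,0]},{"claw":0,"linear":[0.4,0,0],"rotation":[-0.08,0,0]},{"claw":0,"linear":[0.4,0,0],"rotation":[-0.08,0,0]},{"claw":0,"linear":[0.4,0,0],"rotation":[-0.08,0,0]},{"claw":0,"linear":[0,0,0],"rotation":[-0.08,0,0]},{"claw":0,"linear":[0,0,0],"rotation":[0,0,0]}]'

```text
time: 4.32
position: [0.5808, 0.093, 0.2146]
tool_rot: [-0.102, 1.592, 0.138]
ft_force: [0.3, -0.1, 0.6]
grip_width: 1.003
```

```bash
cat >> h.py <<'E'
def st():
    s=get_state();M=R.from_rotvec(s['tool_rot']).as_matrix()
    print('t',round(s['time'],2),'p',s['position'].round(4),'theta',round(np.arctan2(M[1,1],M[0,1]),4),'x',M[:,0].round(3),'q',s['joint_positions'].round(2),'F',s['ft_force'].round(1),'w',round(s['grip_width'],3));return s,M
E
python3 - <<'E'
from h import *
st();C=cam('wrist');i=get_image('wrist');cv2.imwrite('pics/w1.png',i)
print(proj(C,[[.574,.122,.08],[.581,.08,.035],[.5592,.205,.0885]]))
E
```

```text
t 4.32 p [0.5808 0.093  0.2146] theta 1.7229 x [-0.027  0.02  -0.999] q [ 0.5   0.3  -0.84  1.53  0.2   1.43 -0.2 ] F [ 0.3 -0.1  0.6] w 1.003
[[278.42007984 164.81193626]
 [279.58037885 198.11700487]
 [276.13058531  71.34539778]]
```

View pics/w1.png

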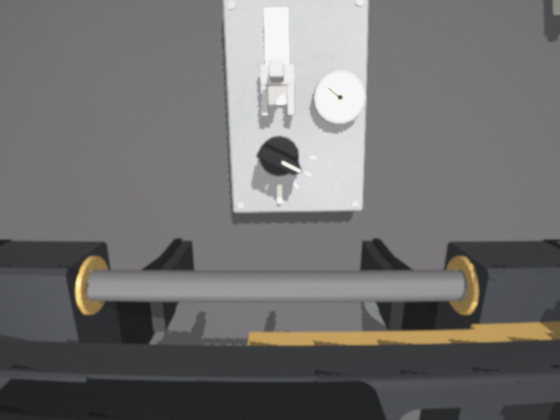

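The wrist view shows the lock tab at (277,72), the knob at (280,157) with its nose line at (291,167) pointing right-down, and the mark at (279,194). I'll enlarge this to measure it.

```bash
python3 - <<'E'
from h import *
i=cv2.imread('pics/w1.png')
c=cv2.resize(i[55:215,235:375],None,fx=3.7,fy=3.7,interpolation=cv2.INTER_CUBIC);cv2.imwrite('pics/c2.png',c)
g=cv2.cvtColor(i,cv2.COLOR_BGR2GRAY)
m=(g<70).astype(np.uint8);m[:130]=0;m[185:]=0;m[:,:245]=0;m[:,320:]=0
n,l,s,ce=cv2.connectedComponentsWithStats(m)
for k in range(1,n):
    if s[k,4]>30: print(s[k],ce[k])
E
```

```text
[259 139  39  36 960] [277.46145833 155.70625   ]
```

View pics/c2.png

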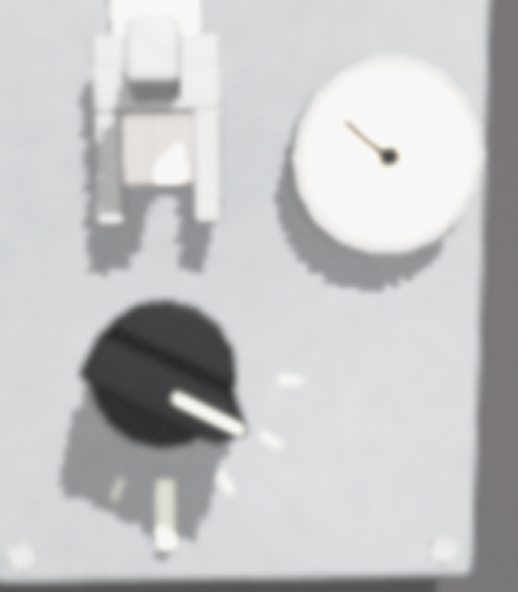

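```bash
python3 - <<'E'
from h import *
C=cam('wrist')
f=lambda x,y,z:onplane(C,[(235+(x+.5)/3.7-.5,55+(y+.5)/3.7-.5)],z)[0]
mk=f(165,517,.035);m1=f(165,480,.035);m2=f(165,555,.035);a=f(175,397,.08);b=f(241,431,.08);ga=f(390,157,.045);tab=f(154,48,.0885)
for n,v in dict(mk=mk,a=a,b=b,ga=ga,tab=tab).items(): print(n,v[:2].round(4))
psi=.170;ey=np.array([-np.sin(psi),np.cos(psi)]);ex=np.array([np.cos(psi),np.sin(psi)])
kn=mk[:2]+.042*ey;print('len',np.linalg.norm(m1-m2),'knob from mark',kn.round(4),'dir m',np.arctan2(*(m1-m2)[1::-1]))
d=(b-a)[:2];d/=np.linalg.norm(d);print('nose ang',np.arctan2(d[1],d[0]),'knob q',-(np.arctan2(d[1],d[0])-(psi-np.pi/2)),'line off axis', np.cross(d,kn-a[:2]),'tip dist',np.dot(b[:2]-kn,d))
for v in(ga,tab): print(ex@(v[:2]-kn),ey@(v[:2]-kn))
E
```

```text
mk [0.5797 0.084 ]
a [0.5769 0.1251]
b [0.5953 0.119 ]
ga [0.6258 0.1959]
tab [0.5592 0.2081]
len 0.02314815418262459 knob from mark [0.5726 0.1254] dir m 1.7204831371445561
nose ang -0.323933114893319 knob q -1.0768632119015775 line off axis -0.0010839520314794033 tip dist 0.023580839992217887
0.06442517739421712 0.06047133963997992
0.0008441680453048757 0.08368769765340842<stdin>:8: DeprecationWarning: Arrays of 2-dimensional vectors are deprecated. Use arrays of 3-dimensional vectors instead. (deprecated in NumPy 2.0)
```

The gauge comes out at (64.4, 60.5) mm from the knob, against 64 and 60 expected, so the geometry fits. The knob reads about -1.08 rad. I'll align over it, with a small planner to work out tool-frame shifts.

```bash
cat >> h.py <<'E'
def plan(p,th):
    s,M=st();c,q=np.cos(th),np.sin(th)
    T=np.array([[0,c,q],[0,q,-c],[-1,0,0]])
    print('rot total',(R.from_matrix(M.T@T).as_rotvec()/(np.pi/2)).round(3),'then lin total',(T.T@(np.array(p)-s['position'])/.025).round(2),'lin in present frame',(M.T@(np.array(p)-s['position'])/.025).round(2))
E
python3 -c "
from h import *
plan([.573,.1255,.11],2.818)"
```

```text
t 4.37 p [0.5807 0.0929 0.2144] theta 1.7177 x [-0.027  0.02  -0.999] q [ 0.5   0.3  -0.84  1.54  0.19  1.43 -0.2 ] F [-0.7  0.1  0.2] w 1.001
rot total [-0.7   -0.005 -0.022] then lin total [4.18 0.71 1.14] lin in present frame [ 4.21  1.23 -0.01]
```

Request:
play_rows --targets '[{"claw":0,"linear":[0,0,0],"rotation":[-0.078,0,-0.003]},{"claw":0,"linear":[0,0,0],"rotation":[-0.078,0,-0.003]},{"claw":0,"linear":[0,0,0],"rotation":[-0.078,0,-0.003]},{"claw":0,"linear":[0,0,0],"rotation":[-0.078,0,-0.003]},{"claw":0,"linear":[0,0,0],"rotation":[-0.078,0,-0.003]},{"claw":0,"linear":[0,0,0],"rotation":[-0.078,0,-0.003]},{"claw":0,"linear":[0,0,0],"rotation":[-0.078,0,-0.003]},{"claw":0,"linear":[0,0,0],"rotation":[-0.078,0,-0.003]},{"claw":0,"linear":[0,0,0],"rotation":[-0.078,0,-0.003]},{"claw":0.4,"linear":[0,0,0],"rotation":[0,0,0]}]'

```text
time: 5.2
position: [0.5821, 0.0922, 0.2165]
tool_rot: [-0.99, 1.345, 0.97]
ft_force: [0.5, 0.0, 0.2]
grip_width: 0.975
```

Request:
play_rows --targets '[{"claw":0.4,"linear":[0.5,0.2,0.3],"rotation":[0,0,0]},{"claw":0.4,"linear":[0.5,0.2,0.3],"rotation":[0,0,0]},{"claw":0.4,"linear":[0.5,0.2,0.3],"rotation":[0,0,0]},{"claw":0.4,"linear":[0.5,0.1,0.2],"rotation":[0,0,0]},{"claw":0.4,"linear":[0.5,0,0],"rotation":[0,0,0]},{"claw":0.4,"linear":[0.5,0,0],"rotation":[0,0,0]},{"claw":0.4,"linear":[0,0,0],"rotation":[0,0,0]}]'

```text
time: 5.78
position: [0.5736, 0.1256, 0.1342]
tool_rot: [-0.967, 1.355, 0.947]
ft_force: [-0.2, -0.6, 0.7]
grip_width: 0.608
```

```bash
python3 -c "
from h import *
plan([.573,.1255,.11],2.818)"
```

```text
t 5.78 p [0.5736 0.1256 0.1342] theta 2.8033 x [ 0.004 -0.013 -1.   ] q [ 0.55  0.38 -1.    1.67  0.35  1.28  0.71] F [-0.2 -0.6  0.7] w 0.608
rot total [-0.009 -0.007  0.005] then lin total [ 0.97  0.02 -0.01] lin in present frame [0.97 0.03 0.  ]
```

Request:
play_rows --newtons 20 --targets '[{"claw":0.4,"linear":[0.6,0,0],"rotation":[-0.009,-0.005,0.005]},{"claw":0.4,"linear":[0.6,0,0],"rotation":[0,0,0]},{"claw":0.4,"linear":[0.6,0,0],"rotation":[0,0,0]},{"claw":0.4,"linear":[0.6,0,0],"rotation":[0,0,0]},{"claw":0.4,"linear":[0.6,0,0],"rotation":[0,0,0]},{"claw":0.4,"linear":[0.2,0,0],"rotation":[0,0,0]},{"claw":0.4,"linear":[0,0,0],"rotation":[0,0,0]}]'

```text
time: 6.37
position: [0.5757, 0.1219, 0.0498]
tool_rot: [-0.961, 1.352, 0.957]
ft_force: [-0.6, -0.4, 0.0]
grip_width: 0.606
```

```bash
python3 -c "
from h import *
plan([.573,.1255,.054],2.818)"
```

```text
t 6.37 p [0.5757 0.1219 0.0498] theta 2.8061 x [-0.001 -0.003 -1.   ] q [ 0.51  0.48 -0.95  1.75  0.42  1.14  0.67] F [-0.6 -0.4  0. ] w 0.606
rot total [-0.008 -0.002  0.   ] then lin total [-0.17  0.15  0.1 ] lin in present frame [-0.17  0.15  0.1 ]
```

Request:
play_rows --targets '[{"claw":0.4,"linear":[-0.17,0.15,0.1],"rotation":[-0.008,0,0]},{"claw":1,"linear":[0,0,0],"rotation":[0,0,0]},{"claw":1,"linear":[0,0,0],"rotation":[0,0,0]},{"claw":1,"linear":[0,0,0],"rotation":[0,0,0]},{"claw":1,"linear":[0,0,0],"rotation":[0,0,0]},{"claw":1,"linear":[0,0,0],"rotation":[0,0,0]},{"claw":1,"linear":[0,0,0],"rotation":[0,0,0]}]'

```text
time: 6.95
position: [0.5757, 0.1264, 0.059]
tool_rot: [-0.971, 1.342, 0.963]
ft_force: [0.0, -0.8, -0.2]
grip_width: 0.233
```

```bash
python3 -c "
from h import *
plan([.573,.1255,.054],1.741)"
```

```text
t 6.95 p [0.5757 0.1264 0.059 ] theta 2.818 x [ 0.006 -0.002 -1.   ] q [ 0.51  0.46 -0.96  1.74  0.42  1.15  0.68] F [ 0.  -0.8 -0.2] w 0.233
rot total [0.686 0.002 0.004] then lin total [ 0.2  -0.02 -0.11] lin in present frame [ 0.2   0.09 -0.07]
```

Request:
play_rows --targets '[{"claw":1,"linear":[0.2,0.08,-0.06],"rotation":[0,0,0]},{"claw":1,"linear":[0,0,0],"rotation":[0,0,0]},{"claw":1,"linear":[0,0,0],"rotation":[0,0,0]},{"claw":1,"linear":[0,0,0],"rotation":[0,0,0]}]'

```text
time: 7.28
position: [0.5731, 0.1253, 0.0535]
tool_rot: [-0.972, 1.342, 0.962]
ft_force: [0.0, 0.2, 0.2]
grip_width: 0.014
```

```bash
python3 -c "
from h import *
plan([.573,.1255,.054],1.741)"
```

```text
t 7.28 p [0.5731 0.1253 0.0535] theta 2.8179 x [ 0.006 -0.003 -1.   ] q [ 0.52  0.46 -0.96  1.75  0.42  1.14  0.67] F [0.  0.2 0.2] w 0.014
rot total [0.686 0.002 0.004] then lin total [-0.02  0.01 -0.  ] lin in present frame [-0.02  0.01  0.01]
```

The gripper shut to 1 mm, so it missed the bar. I'll look.

```bash
python3 - <<'E'
from h import *
a=get_image('side');C=cam('side');w=get_image('wrist');t=get_image('top')
cv2.imwrite('pics/s3.png',a);cv2.imwrite('pics/w3.png',w);cv2.imwrite('pics/t3.png',t)
s=get_state()
p=proj(C,[s['position']])[0];print(p, proj(C,[[.573,.1255,.08]]))
x,y=p.astype(int)
c=cv2.resize(a[y-50:y+50,x-50:x+50],(400,400),interpolation=cv2.INTER_CUBIC)
p=proj(cam('top'),[s['position']])[0];x,y=p.astype(int);print(p)
d=cv2.resize(t[y-50:y+50,x-50:x+50],(400,400),interpolation=cv2.INTER_CUBIC)
cv2.imwrite('pics/c3.png',np.hstack([c,d]))
E
```

```text
[293.38862712 195.24462119] [[293.5396529  189.23907765]]
[238.52522759 198.699297  ]
```

View pics/c3.png

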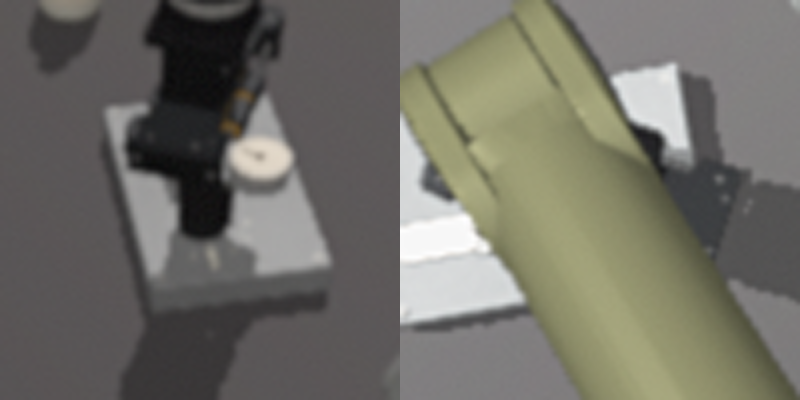

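```bash
python3 - <<'E'
from h import *
s=get_state();M=R.from_rotvec(s['tool_rot']).as_matrix()
print(proj(cam('wrist'),[s['position'],[.573,.1255,.08]]))
E
```

```text
[[275.99124384 240.84224757]
 [275.75531131 258.25949655]]
```

View pics/w3.png

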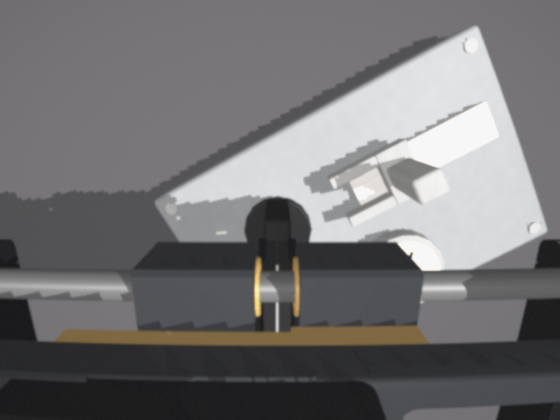

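The wrist image disagrees with the width reading. The bar's tail shows at (277,215), its white line at (277,300) between the fingers, and the finger gap of about 30 px is about 14 mm. So the bar is held, and I'll turn clockwise.

Request:
play_rows --targets '[{"claw":1,"linear":[0,0,0],"rotation":[0.06,0,0]},{"claw":1,"linear":[0,0,0],"rotation":[0.06,0,0]},{"claw":1,"linear":[0,0,0],"rotation":[0.06,0,0]},{"claw":1,"linear":[0,0,0],"rotation":[0.06,0,0]},{"claw":1,"linear":[0,0,0],"rotation":[0.06,0,0]}]'

```text
time: 7.85
position: [0.5735, 0.1257, 0.0536]
tool_rot: [-0.593, 1.484, 0.588]
ft_force: [-0.1, 0.2, 0.5]
grip_width: 0.006
```

```bash
python3 -c "
from h import *
plan([.573,.1255,.054],1.741);print(get_state()['torque'])"
```

```text
t 7.85 p [0.5735 0.1257 0.0536] theta 2.3269 x [ 0.006 -0.001 -1.   ] q [ 0.45  0.43 -0.86  1.76  0.36  1.12  0.23] F [-0.1  0.2  0.5] w 0.006
rot total [0.373 0.003 0.002] then lin total [-0.02 -0.   -0.02] lin in present frame [-0.02  0.01 -0.02]
[-0.03785975 -0.12827149  0.00192937]
```

```bash
python3 - <<'E'
from h import *
w=get_image('wrist');a=get_image('side')
cv2.imwrite('pics/c4.png',np.hstack([cv2.resize(w[160:340,190:370],(540,540),interpolation=cv2.INTER_CUBIC),cv2.resize(a[145:235,270:315],(260,540),interpolation=cv2.INTER_CUBIC)]))
E
```

```text
(no output)
```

View pics/c4.png

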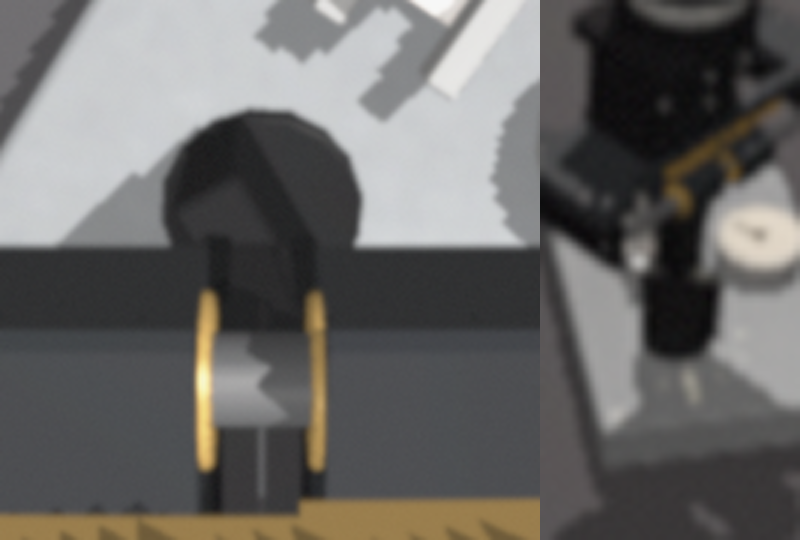

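```bash
python3 - <<'E'
from h import *
c=calibration('wrist');print(c['fx'],c['cx'],c['cy'],np.array(c['hand_eye']).round(4).tolist(),c['dist_coeffs'])
s=get_state();C=cam('wrist');M=R.from_rotvec(s['tool_rot']).as_matrix()
for dx in (0,-.019,-.03,-.05):
  print(dx,proj(C,[s['position']+M@np.array([dx,y,z]) for y,z in((0,-.0435),(0,.0435),(0.0095,.0435))]).round(0).tolist())
w=cv2.imread('pics/w1.png')
cv2.imwrite('pics/c5.png',np.hstack([cv2.resize(w[220:340,130:230],None,fx=4,fy=4),cv2.resize(w[220:340,330:430],None,fx=4,fy=4)]))
E
```

```text
338.53957055343517 276.7276519310808 207.0995022479832 [[0.0001, -0.2604, 0.9655, -0.1903], [0.0005, -0.9655, -0.2604, 0.0723], [1.0, 0.0005, 0.0, -0.0002], [0.0, 0.0, 0.0, 1.0]] [-0.05836912  0.          0.          0.          0.        ]
0 [[205.0, 241.0], [349.0, 241.0], [350.0, 226.0]]
-0.019 [[197.0, 253.0], [357.0, 253.0], [358.0, 237.0]]
-0.03 [[193.0, 262.0], [361.0, 262.0], [363.0, 244.0]]
-0.05 [[182.0, 280.0], [372.0, 280.0], [373.0, 261.0]]
```

View pics/c5.png

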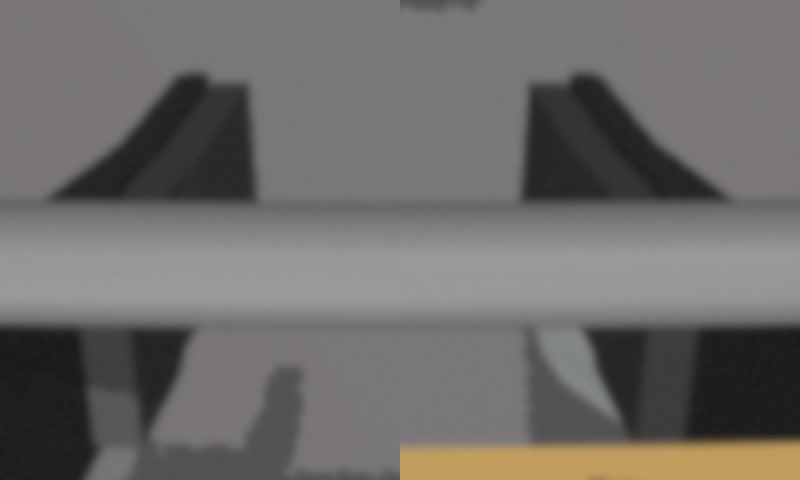

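The fingertips sit about 30 mm short of the reported TCP. Their corners at (192,241) and (362,241) fit a point 30 mm behind it at 87 mm opening. That also explains why they closed above the 80 mm bar, which hasn't turned. I'll go back to the bar's angle and descend with this offset.

Request:
play_rows --targets '[{"claw":0.6,"linear":[0,0,0],"rotation":[-0.063,0,0]},{"claw":0.6,"linear":[0,0,0],"rotation":[-0.063,0,0]},{"claw":0.6,"linear":[0,0,0],"rotation":[-0.063,0,0]},{"claw":0.6,"linear":[0,0,0],"rotation":[-0.063,0,0]},{"claw":0.6,"linear":[0,0,0],"rotation":[-0.063,0,0]},{"claw":0.6,"linear":[0,0,0],"rotation":[0,0,0]},{"claw":0.6,"linear":[0,0,0],"rotation":[0,0,0]},{"claw":0.6,"linear":[0,0,0],"rotation":[0,0,0]}]'

```text
time: 8.62
position: [0.5739, 0.126, 0.0541]
tool_rot: [-1.009, 1.321, 1.0]
ft_force: [0.1, 0.4, 0.6]
grip_width: 0.387
```

```bash
python3 -c "
from h import *
plan([.573,.1255,.036],2.818)"
```

```text
t 8.62 p [0.5739 0.126  0.0541] theta 2.8682 x [ 0.007 -0.001 -1.   ] q [ 0.52  0.47 -0.97  1.75  0.43  1.14  0.72] F [0.1 0.4 0.6] w 0.387
rot total [0.032 0.    0.005] then lin total [ 0.73  0.03 -0.03] lin in present frame [ 0.73  0.04 -0.03]
```

Request:
play_rows --newtons 20 --targets '[{"claw":0.6,"linear":[0,0.03,-0.03],"rotation":[0.032,0,0.005]},{"claw":0.6,"linear":[0.35,0,0],"rotation":[0,0,0]},{"claw":0.6,"linear":[0.35,0,0],"rotation":[0,0,0]},{"claw":0.6,"linear":[0,0,0],"rotation":[0,0,0]},{"claw":1,"linear":[0,0,0],"rotation":[0,0,0]},{"claw":1,"linear":[0,0,0],"rotation":[0,0,0]},{"claw":1,"linear":[0,0,0],"rotation":[0,0,0]},{"claw":1,"linear":[0,0,0],"rotation":[0,0,0]},{"claw":1,"linear":[0,0,0],"rotation":[0,0,0]},{"claw":1,"linear":[0,0,0],"rotation":[0,0,0]}]'

```text
time: 9.45
position: [0.5725, 0.1261, 0.034]
tool_rot: [-0.966, 1.346, 0.968]
ft_force: [0.4, 0.4, -1.0]
grip_width: 0.158
```

```bash
python3 -c "
from h import *
plan([.573,.1255,.036],1.741);print(get_state()['torque'])"
```

```text
t 9.45 p [0.5725 0.1261 0.034 ] theta 2.8173 x [-0.001  0.001 -1.   ] q [ 0.5   0.49 -0.94  1.77  0.44  1.11  0.66] F [ 0.4  0.4 -1. ] w 0.158
rot total [ 0.685 -0.    -0.001] then lin total [-0.08 -0.03  0.02] lin in present frame [-0.08 -0.03 -0.02]
[-0.04114938 -0.18967161 -0.04720309]
```

The width now reads 0.158 (14 mm), so the bar is held and the offset is confirmed. I'll turn.

Request:
play_rows --targets '[{"claw":1,"linear":[0,0,0],"rotation":[0.06,0,0]},{"claw":1,"linear":[0,0,0],"rotation":[0.06,0,0]},{"claw":1,"linear":[0,0,0],"rotation":[0.06,0,0]},{"claw":1,"linear":[0,0,0],"rotation":[0.06,0,0]},{"claw":1,"linear":[0,0,0],"rotation":[0.06,0,0]},{"claw":1,"linear":[0,0,0],"rotation":[0.06,0,0]},{"claw":1,"linear":[0,0,0],"rotation":[0.06,0,0]},{"claw":1,"linear":[0,0,0],"rotation":[0.06,0,0]},{"claw":1,"linear":[0,0,0],"rotation":[0.06,0,0]}]'

```text
time: 10.2
position: [0.5733, 0.127, 0.034]
tool_rot: [-0.282, 1.55, 0.286]
ft_force: [1.0, 0.5, -2.7]
grip_width: 0.159
```

```bash
python3 -c "
from h import *
plan([.573,.1255,.036],1.741);print(get_state()['torque'])"
```

```text
t 10.2 p [0.5733 0.127  0.034 ] theta 1.9332 x [ 0.002  0.003 -1.   ] q [ 0.38  0.43 -0.77  1.77  0.33  1.08 -0.15] F [ 1.   0.5 -2.7] w 0.159
rot total [ 0.122  0.001 -0.001] then lin total [-0.08 -0.06 -0.02] lin in present frame [-0.08 -0.05 -0.03]
[ 0.07360689 -0.31908283  0.10377555]
```

Request:
play_rows --targets '[{"claw":1,"linear":[-0.03,-0.03,0],"rotation":[0.06,0,0]},{"claw":1,"linear":[-0.03,-0.03,0],"rotation":[0.06,0,0]},{"claw":1,"linear":[0,0,0],"rotation":[0,0,0]},{"claw":1,"linear":[0,0,0],"rotation":[0,0,0]}]'

```text
time: 10.53
position: [0.5736, 0.1271, 0.034]
tool_rot: [-0.126, 1.564, 0.134]
ft_force: [0.7, 0.7, -1.2]
grip_width: 0.16
```

```bash
python3 -c "
from h import *
plan([.573,.1255,.036],1.741);print(get_state()['torque'])"
```

```text
t 10.53 p [0.5736 0.1271 0.034 ] theta 1.7366 x [ 0.002  0.005 -1.   ] q [ 0.35  0.41 -0.73  1.77  0.31  1.07 -0.33] F [ 0.7  0.7 -1.2] w 0.16
rot total [-0.003  0.002 -0.003] then lin total [-0.08 -0.06 -0.03] lin in present frame [-0.08 -0.06 -0.03]
[ 0.00094545 -0.19671704 -0.04461265]
```

Request:
play_rows --targets '[{"claw":0.5,"linear":[0,0,0],"rotation":[0,0,0]},{"claw":0.5,"linear":[0,0,0],"rotation":[0,0,0]},{"claw":0.5,"linear":[0,0,0],"rotation":[0,0,0]},{"claw":0.5,"linear":[0,0,0],"rotation":[0,0,0]},{"claw":0.5,"linear":[-0.7,0,0],"rotation":[0,0,0]},{"claw":0.5,"linear":[-0.8,0,0],"rotation":[0,0,0]},{"claw":0.5,"linear":[-0.8,-0.5,0],"rotation":[0,0,0]},{"claw":0.5,"linear":[-0.8,-0.5,0],"rotation":[0,0,0]},{"claw":0.5,"linear":[-0.8,-0.5,0],"rotation":[0,0,0]},{"claw":0.5,"linear":[0,0,0],"rotation":[0,0,0]}]'

```text
time: 11.37
position: [0.5783, 0.0885, 0.1353]
tool_rot: [-0.138, 1.568, 0.143]
ft_force: [1.6, -0.8, 0.6]
grip_width: 0.496
```

```bash
python3 - <<'E'
from h import *
st();C=cam('wrist');i=get_image('wrist');cv2.imwrite('pics/w4.png',i)
p=proj(C,[[.573,.1255,.08],[.5797,.084,.035],[.5592,.2081,.0885]]);print(p)
x,y=p[0].astype(int);x0,y0=x-60,y-105;print(x0,y0)
cv2.imwrite('pics/c6.png',cv2.resize(i[y0:y0+160,x0:x0+140],None,fx=3.7,fy=3.7,interpolation=cv2.INTER_CUBIC))
E
```

```text
t 11.37 p [0.5783 0.0885 0.1353] theta 1.7496 x [-0.002  0.004 -1.   ] q [ 0.45  0.31 -0.76  1.67  0.22  1.25 -0.18] F [ 1.6 -0.8  0.6] w 0.496
[[279.92158423 165.40478468]
 [278.53368597 205.62731002]
 [282.06009384  39.12632016]]
219 60
```

View pics/c6.png

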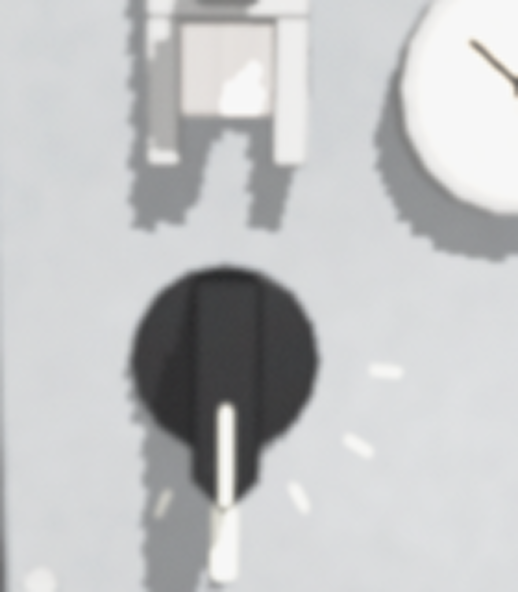

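The nose line runs (226,405) to (225,505) in the crop, straight above the white mark at (224,550). I'll put numbers on the alignment.

```bash
python3 - <<'E'
from h import *
C=cam('wrist')
f=lambda x,y,z:onplane(C,[(219+(x+.5)/3.7-.5,60+(y+.5)/3.7-.5)],z)[0][:2]
a=f(227.5,300,.08);b=f(225.5,500,.08);m=f(224.5,575,.035);pr=f(228,110,.0485)
ang=lambda v:np.arctan2(v[1],v[0])
print('bar',ang(a-b),'line',ang(f(226.3,410,.08)-b),'mark->prongs',ang(pr-m),'sides of bar',ang(f(194,300,.08)-f(192,460,.08)),ang(f(262,300,.08)-f(259,460,.08)))
print('prong edges L,R',ang(f(275,40,.0485)-f(274,155,.0485)),'m',m,'pr',pr,'a',a,'b',b)
# console edges by canny on full image
E
python3 -c "
from h import *
plan([.5587,.2083,.135],1.741)"
```

```text
bar 1.7433147249232623 line 1.7444395892875724 mark->prongs 1.7463170138709256 sides of bar 1.7343365275386902 1.7410460614541767
prong edges L,R 1.7520504609674765 m [0.58038713 0.07752824] pr [0.56197085 0.18137228] a [0.56848162 0.14450248] b [0.57524499 0.10568842]
t 11.42 p [0.577  0.0898 0.1336] theta 1.7505 x [-0.004  0.004 -1.   ] q [ 0.45  0.31 -0.76  1.67  0.22  1.25 -0.18] F [ 0.2  1.1 -0.1] w 0.5
rot total [ 0.006 -0.002 -0.003] then lin total [-0.06  4.79  0.08] lin in present frame [-0.03  4.79  0.13]
```

Bar is at 1.742 against a mark-to-prongs axis of 1.746, so the knob is on the mark within about 0.005 rad. Next is the lock tab.

Request:
play_rows --targets '[{"claw":0.5,"linear":[0,0.8,0.02],"rotation":[0.006,0,0]},{"claw":0.5,"linear":[0,0.8,0.02],"rotation":[0,0,0]},{"claw":0.5,"linear":[0,0.8,0.02],"rotation":[0,0,0]},{"claw":0.5,"linear":[0,0.8,0.02],"rotation":[0,0,0]},{"claw":0.5,"linear":[0,0.8,0],"rotation":[0,0,0]},{"claw":0.5,"linear":[0,0.8,0],"rotation":[0,0,0]},{"claw":0.5,"linear":[0,0,0],"rotation":[0,0,0]},{"claw":0.5,"linear":[0,0,0],"rotation":[0,0,0]}]'

```text
time: 12.08
position: [0.5516, 0.2144, 0.1262]
tool_rot: [-0.132, 1.582, 0.139]
ft_force: [0.3, -0.3, 0.2]
grip_width: 0.499
```

```bash
python3 -c "
from h import *
plan([.5587,.2083,.042],1.744)"
```

```text
t 12.08 p [0.5516 0.2144 0.1262] theta 1.7431 x [-0.016  0.004 -1.   ] q [ 0.25  0.35 -0.81  1.65  0.25  1.26 -0.43] F [ 0.3 -0.3  0.2] w 0.499
rot total [-0.001 -0.009 -0.004] then lin total [ 3.37 -0.29  0.24] lin in present frame [ 3.36 -0.31  0.29]
```

Request:
play_rows --targets '[{"claw":0.5,"linear":[0,-0.29,0.24],"rotation":[0,-0.009,-0.004]},{"claw":0.5,"linear":[0.6,0,0],"rotation":[0,0,0]},{"claw":0.5,"linear":[0.6,0,0],"rotation":[0,0,0]},{"claw":0.5,"linear":[0.6,0,0],"rotation":[0,0,0]},{"claw":0.5,"linear":[0.4,0,0],"rotation":[0,0,0]},{"claw":0.5,"linear":[0,0,0],"rotation":[0,0,0]}]'

```text
time: 12.58
position: [0.5612, 0.2014, 0.0665]
tool_rot: [-0.137, 1.565, 0.129]
ft_force: [-1.2, -0.5, -0.4]
grip_width: 0.497
```

```bash
python3 -c "
from h import *
plan([.5587,.2083,.042],1.744)"
```

```text
t 12.58 p [0.5612 0.2014 0.0665] theta 1.7397 x [ 0.002 -0.005 -1.   ] q [ 0.24  0.41 -0.77  1.72  0.31  1.14 -0.46] F [-1.2 -0.5 -0.4] w 0.497
rot total [-0.003  0.001  0.003] then lin total [ 0.98  0.29 -0.05] lin in present frame [ 0.98  0.3  -0.05]
```

Request:
play_rows --newtons 20 --targets '[{"claw":0.5,"linear":[0,0.3,-0.05],"rotation":[0,0,0]},{"claw":0.5,"linear":[0.5,0.05,0],"rotation":[0,0,0]},{"claw":0.5,"linear":[0.45,0.05,0],"rotation":[0,0,0]},{"claw":0.5,"linear":[0,0,0],"rotation":[0,0,0]},{"claw":1,"linear":[0,0,0],"rotation":[0,0,0]},{"claw":1,"linear":[0,0,0],"rotation":[0,0,0]},{"claw":1,"linear":[0,0,0],"rotation":[0,0,0]},{"claw":1,"linear":[0,0,0],"rotation":[0,0,0]},{"claw":1,"linear":[0,0,0],"rotation":[0,0,0]},{"claw":1,"linear":[0,0,0],"rotation":[0,0,0]}]'

```text
time: 13.42
position: [0.5591, 0.2103, 0.0423]
tool_rot: [-0.136, 1.564, 0.126]
ft_force: [-1.2, -1.1, -1.5]
grip_width: 0.156
```

```bash
python3 -c "
from h import *
plan([.573-.045*.1725,.1255+.045*.985,.042],1.744)"
```

```text
t 13.42 p [0.5591 0.2103 0.0423] theta 1.7376 x [ 0.003 -0.006 -1.   ] q [ 0.21  0.44 -0.76  1.74  0.34  1.1  -0.49] F [-1.2 -1.1 -1.5] w 0.156
rot total [-0.004  0.001  0.004] then lin total [ 0.01 -1.64 -0.04] lin in present frame [ 0.02 -1.64 -0.03]
```

Request:
play_rows --targets '[{"claw":1,"linear":[0,-0.3,0],"rotation":[0,0,0]},{"claw":1,"linear":[0,-0.3,0],"rotation":[0,0,0]},{"claw":1,"linear":[0,-0.3,0],"rotation":[0,0,0]},{"claw":1,"linear":[0,-0.2,0],"rotation":[0,0,0]},{"claw":1,"linear":[0,-0.15,0],"rotation":[0,0,0]},{"claw":1,"linear":[0,0,0],"rotation":[0,0,0]}]'

```text
time: 13.92
position: [0.5646, 0.1789, 0.0423]
tool_rot: [-0.134, 1.563, 0.13]
ft_force: [-0.3, 1.8, -0.9]
grip_width: 0.159
```

```bash
python3 -c "
from h import *
plan([.573-.045*.1725,.1255+.045*.985,.042],1.744)"
```

```text
t 13.92 p [0.5646 0.1789 0.0423] theta 1.7389 x [ 0.004 -0.002 -1.   ] q [ 0.27  0.42 -0.76  1.75  0.33  1.1  -0.43] F [-0.3  1.8 -0.9] w 0.159
rot total [-0.003  0.002  0.001] then lin total [ 0.01 -0.36 -0.04] lin in present frame [ 0.01 -0.36 -0.04]
```

Smooth so far (2 N). Now on to the end stop.

Request:
play_rows --targets '[{"claw":1,"linear":[0,-0.2,0],"rotation":[0,0,0]},{"claw":1,"linear":[0,-0.15,0],"rotation":[0,0,0]},{"claw":1,"linear":[0,-0.12,0],"rotation":[0,0,0]}]'

```text
time: 14.17
position: [0.5657, 0.1726, 0.0423]
tool_rot: [-0.128, 1.562, 0.14]
ft_force: [-1.0, 8.5, -5.6]
grip_width: 0.158
```

Request:
play_rows --targets '[{"claw":1,"linear":[0,-0.15,0],"rotation":[0,0,0]},{"claw":1,"linear":[0,-0.15,0],"rotation":[0,0,0]}]'

```text
time: 14.33
position: [0.5657, 0.1728, 0.0424]
tool_rot: [-0.123, 1.561, 0.152]
ft_force: [-0.2, 7.7, -4.1]
grip_width: 0.157
```

```bash
python3 -c "
from h import *
plan([.573-.045*.1725,.1255+.045*.985,.042],1.744)"
```

```text
t 14.33 p [0.5657 0.1728 0.0424] theta 1.7457 x [ 0.004  0.019 -1.   ] q [ 0.3   0.42 -0.77  1.76  0.31  1.08 -0.39] F [-0.2  7.7 -4.1] w 0.157
rot total [ 0.001  0.005 -0.011] then lin total [ 0.02 -0.11 -0.04] lin in present frame [ 0.01 -0.11 -0.04]
```

The lock is at its end stop: 8 N, with travel of 38.4 mm against 38.7 expected. I'll release it, lift and look from above.

Request:
play_rows --targets '[{"claw":0.5,"linear":[0,0,0],"rotation":[0,0,-0.008]},{"claw":0.5,"linear":[0,0,0],"rotation":[0,0,0]},{"claw":0.5,"linear":[0,0,0],"rotation":[0,0,0]},{"claw":0.5,"linear":[0,0,0],"rotation":[0,0,0]},{"claw":0.5,"linear":[-0.7,0,0],"rotation":[0,0,0]},{"claw":0.5,"linear":[-0.8,0,0],"rotation":[0,0,0]},{"claw":0.2,"linear":[-0.8,-0.8,0],"rotation":[0,0,0]},{"claw":0.2,"linear":[-0.8,-0.8,0],"rotation":[0,0,0]},{"claw":0.2,"linear":[-0.8,-0.8,0],"rotation":[0,0,0]},{"claw":0.2,"linear":[-0.5,-0.5,0],"rotation":[0,0,0]}]'

```text
time: 15.17
position: [0.5764, 0.0948, 0.1546]
tool_rot: [-0.142, 1.566, 0.138]
ft_force: [0.9, 0.4, -0.1]
grip_width: 0.72
```

```bash
python3 - <<'E'
from h import *
st();C=cam('wrist');i=get_image('wrist');cv2.imwrite('pics/w5.png',i)
p=proj(C,[[.573,.1255,.08],[.5653,.1698,.0885]]);print(p)
x,y=p[0].astype(int);x0,y0=x-60,y-105;print(x0,y0)
cv2.imwrite('pics/c7.png',cv2.resize(i[y0:y0+160,x0:x0+140],None,fx=3.7,fy=3.7,interpolation=cv2.INTER_CUBIC))
plan([.5083,-.2098,.22],-.453);plan([.5083,-.2098,.22],-.453+np.pi)
E
```

```text
t 15.17 p [0.5764 0.0948 0.1546] theta 1.7495 x [ 0.001 -0.002 -1.   ] q [ 0.45  0.29 -0.78  1.65  0.21  1.29 -0.19] F [ 0.9  0.4 -0.1] w 0.72
[[280.38996294 169.80867901]
 [281.11131566 110.66439658]]
220 64
t 15.22 p [0.5784 0.092  0.1566] theta 1.7458 x [ 0.004 -0.004 -1.   ] q [ 0.45  0.29 -0.78  1.65  0.21  1.29 -0.19] F [ 2.2 -1.5  1.6] w 0.748
rot total [ 1.4e+00  4.0e-03 -1.0e-03] then lin total [-2.54  2.76 12.08] lin in present frame [ -2.5  -11.41  -4.86]
t 15.22 p [0.5784 0.092  0.1566] theta 1.7458 x [ 0.004 -0.004 -1.   ] q [ 0.45  0.29 -0.78  1.65  0.21  1.29 -0.19] F [ 2.2 -1.5  1.6] w 0.748
rot total [-0.6    0.001  0.004] then lin total [ -2.54  -2.76 -12.08] lin in present frame [ -2.5  -11.41  -4.86]
```

View pics/c7.png

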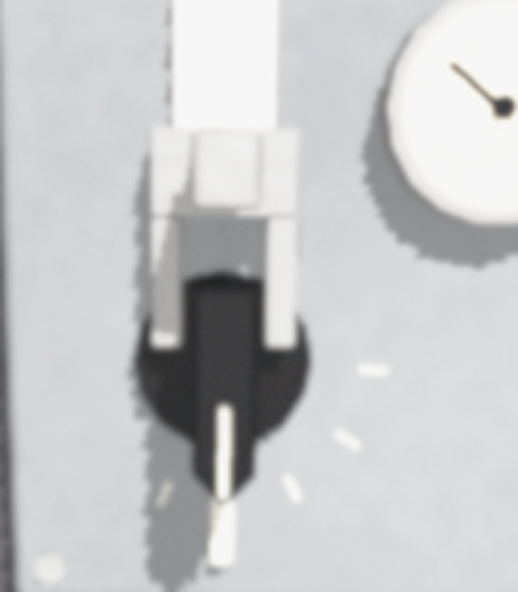

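The lock is home: tab at (227,167) against (226,173) predicted, prongs on both sides of the bar, nose on the mark. Now the valve, rotating and rising first.

Request:
play_rows --targets '[{"claw":0,"linear":[-0.4,0,0],"rotation":[-0.075,0,0]},{"claw":0,"linear":[-0.4,0,0],"rotation":[-0.075,0,0]},{"claw":0,"linear":[-0.4,0,0],"rotation":[-0.075,0,0]},{"claw":0,"linear":[-0.4,0,0],"rotation":[-0.075,0,0]},{"claw":0,"linear":[-0.4,0,0],"rotation":[-0.075,0,0]},{"claw":0,"linear":[-0.4,0,0],"rotation":[-0.075,0,0]},{"claw":0,"linear":[-0.4,0,0],"rotation":[-0.075,0,0]},{"claw":0,"linear":[0,0,0],"rotation":[-0.075,0,0]},{"claw":0,"linear":[0,-0.2,-0.9],"rotation":[0,0,0]},{"claw":0,"linear":[0,-0.2,-0.9],"rotation":[0,0,0]}]'

```text
time: 16.05
position: [0.5694, 0.0464, 0.2294]
tool_rot: [-0.913, 1.373, 0.897]
ft_force: [0.7, -0.6, -0.0]
grip_width: 0.998
```

Request:
play_rows --targets '[{"claw":0,"linear":[0,-0.2,-0.9],"rotation":[0,0,0]},{"claw":0,"linear":[0,-0.2,-0.9],"rotation":[0,0,0]},{"claw":0,"linear":[0,-0.2,-0.9],"rotation":[0,0,0]},{"claw":0,"linear":[0,-0.2,-0.9],"rotation":[0,0,0]},{"claw":0,"linear":[0,-0.2,-0.9],"rotation":[0,0,0]},{"claw":0,"linear":[0,-0.2,-0.9],"rotation":[0,0,0]},{"claw":0,"linear":[0,-0.2,-0.9],"rotation":[0,0,0]},{"claw":0,"linear":[0,-0.2,-0.9],"rotation":[0,0,0]}]'

```text
time: 16.72
position: [0.5312, -0.1425, 0.2282]
tool_rot: [-0.916, 1.377, 0.897]
ft_force: [1.5, -0.8, 0.4]
grip_width: 0.996
```

```bash
python3 -c "
from h import *
plan([.5075,-.2085,.2],2.69)
i=get_image('wrist');C=cam('wrist');cv2.imwrite('pics/w6.png',i)
print(proj(C,[[.5075,-.2085,.14],[.5505,-.196,.09],[.6127,-.2263,.081]]))
print(onplane(cam('top'),[[367,273]],.2))
"
```

```text
t 16.72 p [ 0.5312 -0.1425  0.2282] theta 2.737 x [ 0.004 -0.011 -1.   ] q [ 0.95  0.15 -0.82  1.63  0.12  1.4   1.28] F [ 1.5 -0.8  0.4] w 0.996
rot total [ 0.03  -0.006  0.005] then lin total [ 1.13 -0.3  -2.79] lin in present frame [ 1.16 -0.16 -2.79]
[[203.86134115 206.57721046]
 [244.39704233 226.05760273]
 [244.33693878 282.64705288]]
[[ 0.37318587 -0.20325013  0.2       ]]
```

```bash
python3 - <<'E'
from h import *
i=cv2.imread('pics/w6.png');C=cam('wrist')
x0,y0=150,150
h=i[y0:y0+110,x0:x0+110].astype(int)
m=((h.min(2)>150)&(h[...,2]-h[...,0]>8)).astype(np.uint8)
n,l,s,ce=cv2.connectedComponentsWithStats(m)
for k in range(1,n):
    if s[k,4]>30: print(s[k]+[x0,y0,0,0,0],ce[k]+[x0,y0],onplane(C,[ce[k]+[x0,y0]],.14))
print(i[207,204],i[190:225:5,204].tolist())
cv2.imwrite('pics/c8.png',cv2.resize(i[130:330,110:360],None,fx=3,fy=3,interpolation=cv2.INTER_CUBIC))
E
```

```text
[240 154  13  24 129] [246.31782946 166.37209302] [[ 0.49072055 -0.1605472   0.14      ]]
[188 187  28  30 504] [201.78571429 201.63690476] [[ 0.5028887  -0.20815734  0.14      ]]
[195 213 218] [[155, 170, 175], [182, 198, 205], [206, 222, 226], [193, 211, 217], [191, 209, 215], [161, 163, 162], [132, 131, 130]]
```

Request:
play_rows --targets '[{"claw":0,"linear":[0,0,0],"rotation":[0.03,-0.006,0.005]},{"claw":0,"linear":[0.2,-0.1,-0.9],"rotation":[0,0,0]},{"claw":0,"linear":[0.2,-0.1,-0.9],"rotation":[0,0,0]},{"claw":0,"linear":[0.2,-0.1,-0.9],"rotation":[0,0,0]},{"claw":0,"linear":[0.4,0,0],"rotation":[0,0,0]},{"claw":0,"linear":[0.4,0,0],"rotation":[0,0,0]},{"claw":0,"linear":[0,0,0],"rotation":[0,0,0]}]'

```text
time: 17.35
position: [0.5034, -0.2194, 0.1891]
tool_rot: [-0.859, 1.401, 0.855]
ft_force: [-0.2, 0.2, 0.3]
grip_width: 1.003
```

```bash
python3 -c "
from h import *
plan([.5075,-.2085,.080],2.69)"
```

```text
t 17.35 p [ 0.5034 -0.2194  0.1891] theta 2.6713 x [-0.003 -0.005 -1.   ] q [ 1.04  0.17 -0.75  1.69  0.13  1.33  1.36] F [-0.2  0.2  0.3] w 1.003
rot total [-0.012 -0.004 -0.   ] then lin total [4.36 0.04 0.47] lin in present frame [4.36 0.05 0.49]
```

Request:
play_rows --targets '[{"claw":0.2,"linear":[0.1,0.05,0.47],"rotation":[-0.012,-0.004,0]},{"claw":0.2,"linear":[0.6,0,0],"rotation":[0,0,0]},{"claw":0.2,"linear":[0.6,0,0],"rotation":[0,0,0]},{"claw":0.2,"linear":[0.6,0,0],"rotation":[0,0,0]},{"claw":0.2,"linear":[0.5,0,0],"rotation":[0,0,0]},{"claw":0.2,"linear":[0,0,0],"rotation":[0,0,0]}]'

```text
time: 17.85
position: [0.5128, -0.1961, 0.1275]
tool_rot: [-0.881, 1.378, 0.884]
ft_force: [0.3, -0.5, 0.6]
grip_width: 0.804
```

```bash
python3 -c "
from h import *
plan([.5075,-.2085,.080],2.69)"
```

```text
t 17.85 p [ 0.5128 -0.1961  0.1275] theta 2.7069 x [ 0.004  0.004 -1.   ] q [ 1.    0.22 -0.77  1.77  0.16  1.21  1.33] F [ 0.3 -0.5  0.6] w 0.804
rot total [0.011 0.004 0.001] then lin total [ 1.9  -0.02 -0.54] lin in present frame [ 1.9  -0.01 -0.55]
```

Request:
play_rows --newtons 25 --targets '[{"claw":0.3,"linear":[0,0,-0.4],"rotation":[0.008,0.003,0]},{"claw":0.3,"linear":[0,0,0],"rotation":[0,0,0]},{"claw":0.3,"linear":[0.5,0,0],"rotation":[0,0,0]},{"claw":0.3,"linear":[0.5,0,0],"rotation":[0,0,0]},{"claw":0.3,"linear":[0.5,0,0],"rotation":[0,0,0]},{"claw":0.3,"linear":[0,0,0],"rotation":[0,0,0]},{"claw":0.3,"linear":[0,0,0],"rotation":[0,0,0]}]'

```text
time: 18.43
position: [0.5108, -0.2042, 0.0885]
tool_rot: [-0.878, 1.383, 0.872]
ft_force: [0.1, 0.5, 0.1]
grip_width: 0.703
```

```bash
python3 -c "
from h import *
plan([.5075,-.2085,.080],2.69)"
```

```text
t 18.43 p [ 0.5108 -0.2042  0.0885] theta 2.6966 x [ 0.006 -0.001 -1.   ] q [ 1.    0.26 -0.75  1.82  0.19  1.13  1.31] F [0.1 0.5 0.1] w 0.703
rot total [0.004 0.001 0.003] then lin total [ 0.34  0.04 -0.21] lin in present frame [ 0.34  0.05 -0.21]
```

Request:
play_rows --newtons 30 --targets '[{"claw":1,"linear":[0.3,0.04,-0.2],"rotation":[0,0,0]},{"claw":1,"linear":[0,0,0],"rotation":[0,0,0]},{"claw":1,"linear":[0,0,0],"rotation":[0,0,0]},{"claw":1,"linear":[0,0,0],"rotation":[0,0,0]},{"claw":1,"linear":[0,0,0],"rotation":[0,0,0]},{"claw":1,"linear":[0,0,0],"rotation":[0,0,0]},{"claw":1,"linear":[0,0,0],"rotation":[0,0,0]},{"claw":1,"linear":[0,0,0],"rotation":[0,0,0]},{"claw":1,"linear":[0,0,0],"rotation":[0,0,0]},{"claw":1,"linear":[0,0,0],"rotation":[0,0,0]}]'

```text
time: 19.27
position: [0.5082, -0.2088, 0.0808]
tool_rot: [-0.879, 1.382, 0.871]
ft_force: [0.9, -0.3, -0.4]
grip_width: 0.196
```

```bash
cat >> h.py <<'E'
A=np.array([.5505,-.196]);LUG=-.453
def wheel():
    s,M=st();v=s['position'][:2]-A;a=np.arctan2(v[1],v[0])
    print('r',np.linalg.norm(v).round(4),'ang rel lug (deg)',np.degrees((a-LUG)%(2*np.pi)).round(1))
    return s,M,a
def arc(step,n,r=.045,gain=1.0):
    'per-row tool shifts (units) from the present angle, step deg, on the ideal circle'
    s,M,a=wheel();z=s['position'][2];p=np.array(s['position'])
    for k in range(1,n+1):
        q=a+np.radians(step*k);t=np.array([A[0]+r*np.cos(q),A[1]+r*np.sin(q),.080 if k==1 else p[2]])
        print((M.T@(t-p)/.025*gain).round(2).tolist(),end=' ');p=t
    print()
E
python3 -c "
from h import *
arc(-15,9)"
```

```text
t 19.27 p [ 0.5082 -0.2088  0.0808] theta 2.6966 x [ 0.007 -0.001 -1.   ] q [ 1.    0.27 -0.75  1.83  0.2   1.12  1.31] F [ 0.9 -0.3 -0.4] w 0.196
r 0.0441 ang rel lug (deg) 222.8
[0.03, 0.29, 0.36] [-0.0, 0.16, 0.44] [0.0, 0.04, 0.47] [0.0, -0.08, 0.46] [0.0, -0.2, 0.43] [0.0, -0.3, 0.36] [0.0, -0.39, 0.27] [0.0, -0.44, 0.16] [0.0, -0.47, 0.04]
```

Handle gripped (17–18 mm). The wheel angle is about 223° from the lug. I'll start closing with a short arc to see how it tracks.

Request:
play_rows --targets '[{"claw":1,"linear":[0,0.22,0.36],"rotation":[0,0,0]},{"claw":1,"linear":[0,0.16,0.44],"rotation":[0,0,0]},{"claw":1,"linear":[0,0.04,0.47],"rotation":[0,0,0]},{"claw":1,"linear":[0,-0.08,0.46],"rotation":[0,0,0]},{"claw":1,"linear":[0,-0.2,0.43],"rotation":[0,0,0]}]'

```text
time: 19.68
position: [0.5144, -0.1672, 0.0807]
tool_rot: [-0.869, 1.416, 0.869]
ft_force: [-10.9, 3.5, 11.4]
grip_width: 0.195
```

```bash
python3 -c "
from h import *
arc(-15,10)"
```

```text
t 19.68 p [ 0.5144 -0.1672  0.0807] theta 2.6837 x [-0.02  -0.012 -1.   ] q [ 0.93  0.27 -0.77  1.82  0.22  1.15  1.2 ] F [-10.9   3.5  11.4] w 0.195
r 0.0461 ang rel lug (deg) 167.4
[0.02, -0.2, 0.43] [-0.01, -0.27, 0.39] [-0.01, -0.36, 0.3] [-0.01, -0.43, 0.2] [-0.01, -0.46, 0.08] [-0.01, -0.47, -0.04] [-0.0, -0.44, -0.16] [0.0, -0.39, -0.27] [0.0, -0.3, -0.36] [0.01, -0.2, -0.43]
```

```bash
python3 -c "
from h import *
arc(-12,8,gain=1.25);plan([.5,-.2,.08],2.69)"
```

```text
t 19.68 p [ 0.5144 -0.1672  0.0807] theta 2.6837 x [-0.02  -0.012 -1.   ] q [ 0.93  0.27 -0.77  1.82  0.22  1.15  1.2 ] F [-10.9   3.5  11.4] w 0.195
r 0.0461 ang rel lug (deg) 167.4
[0.02, -0.2, 0.43] [-0.01, -0.24, 0.41] [-0.01, -0.32, 0.35] [-0.01, -0.38, 0.27] [-0.01, -0.43, 0.19] [-0.01, -0.46, 0.09] [-0.01, -0.47, -0.0] [-0.0, -0.46, -0.1] 
t 19.68 p [ 0.5144 -0.1672  0.0807] theta 2.6837 x [-0.02  -0.012 -1.   ] q [ 0.93  0.27 -0.77  1.82  0.22  1.15  1.2 ] F [-10.9   3.5  11.4] w 0.195
rot total [-0.004 -0.013 -0.008] then lin total [ 0.03 -0.05 -1.43] lin in present frame [ 0.05 -0.06 -1.43]
```

Request:
play_rows --targets '[{"claw":1,"linear":[0,-0.2,0.43],"rotation":[-0.002,-0.01,-0.006]},{"claw":1,"linear":[0,-0.24,0.41],"rotation":[0,0,0]},{"claw":1,"linear":[0,-0.32,0.35],"rotation":[0,0,0]},{"claw":1,"linear":[0,-0.38,0.27],"rotation":[0,0,0]},{"claw":1,"linear":[0,-0.43,0.19],"rotation":[0,0,0]},{"claw":1,"linear":[0,-0.46,0.09],"rotation":[0,0,0]}]'

```text
time: 20.18
position: [0.5725, -0.1553, 0.0807]
tool_rot: [-0.869, 1.42, 0.868]
ft_force: [-8.1, -5.6, 6.1]
grip_width: 0.196
```

```bash
python3 -c "
from h import *
arc(-12,8,gain=1.25);plan([.5,-.2,.08],2.69)"
```

```text
t 20.18 p [ 0.5725 -0.1553  0.0807] theta 2.6829 x [-0.023 -0.015 -1.   ] q [ 0.82  0.39 -0.75  1.69  0.3   1.19  1.1 ] F [-8.1 -5.6  6.1] w 0.196
r 0.0463 ang rel lug (deg) 87.5
[0.03, -0.46, -0.13] [-0.0, -0.44, -0.16] [0.0, -0.4, -0.25] [0.0, -0.34, -0.33] [0.01, -0.26, -0.39] [0.01, -0.17, -0.44] [0.01, -0.08, -0.46] [0.01, 0.02, -0.47] 
t 20.18 p [ 0.5725 -0.1553  0.0807] theta 2.6829 x [-0.023 -0.015 -1.   ] q [ 0.82  0.39 -0.75  1.69  0.3   1.19  1.1 ] F [-8.1 -5.6  6.1] w 0.196
rot total [-0.004 -0.015 -0.009] then lin total [ 0.03  1.83 -2.88] lin in present frame [ 0.12  1.81 -2.89]
```

Request:
play_rows --targets '[{"claw":1,"linear":[0,-0.46,-0.1],"rotation":[-0.002,-0.012,-0.007]},{"claw":1,"linear":[0,-0.44,-0.16],"rotation":[0,0,0]},{"claw":1,"linear":[0,-0.4,-0.25],"rotation":[0,0,0]},{"claw":1,"linear":[0,-0.34,-0.33],"rotation":[0,0,0]}]'

```text
time: 20.52
position: [0.595, -0.1902, 0.0807]
tool_rot: [-0.861, 1.411, 0.882]
ft_force: [-10.8, 2.8, 9.4]
grip_width: 0.198
```

```bash
python3 -c "
from h import *
arc(-8,5,gain=1.25);plan([.5,-.2,.08],2.69)"
```

```text
t 20.52 p [ 0.595  -0.1902  0.0807] theta 2.6878 x [-0.024 -0.    -1.   ] q [ 0.83  0.46 -0.72  1.61  0.32  1.22  1.15] F [-10.8   2.8   9.4] w 0.198
r 0.0448 ang rel lug (deg) 33.3
[0.03, -0.16, -0.27] [0.0, -0.11, -0.29] [0.0, -0.07, -0.31] [0.0, -0.03, -0.31] [0.0, 0.01, -0.31] 
t 20.52 p [ 0.595  -0.1902  0.0807] theta 2.6878 x [-0.024 -0.    -1.   ] q [ 0.83  0.46 -0.72  1.61  0.32  1.22  1.15] F [-10.8   2.8   9.4] w 0.198
rot total [-0.001 -0.007 -0.014] then lin total [ 0.03  3.25 -2.01] lin in present frame [ 0.12  3.24 -2.02]
```

Request:
play_rows --targets '[{"claw":1,"linear":[0,-0.14,-0.27],"rotation":[0,-0.006,-0.01]},{"claw":1,"linear":[0,-0.11,-0.27],"rotation":[0,0,0]},{"claw":1,"linear":[0,-0.07,-0.27],"rotation":[0,0,0]},{"claw":1,"linear":[0,0,-0.15],"rotation":[0,0,0]}]'

```text
time: 20.85
position: [0.592, -0.2103, 0.0808]
tool_rot: [-0.859, 1.393, 0.883]
ft_force: [0.1, 2.8, 0.4]
grip_width: 0.194
```

```bash
python3 -c "
from h import *
arc(-4,3,gain=1.25);plan([.5,-.2,.08],2.69)"
```

```text
t 20.85 p [ 0.592  -0.2103  0.0808] theta 2.6901 x [-0.011  0.011 -1.   ] q [ 0.87  0.46 -0.72  1.61  0.31  1.21  1.2 ] F [0.1 2.8 0.4] w 0.194
r 0.0439 ang rel lug (deg) 6.9
[0.04, -0.07, -0.15] [-0.0, -0.0, -0.16] [-0.0, 0.01, -0.16] 
t 20.85 p [ 0.592  -0.2103  0.0808] theta 2.6901 x [-0.011  0.011 -1.   ] q [ 0.87  0.46 -0.72  1.61  0.31  1.21  1.2 ] F [0.1 2.8 0.4] w 0.194
rot total [ 0.     0.003 -0.009] then lin total [ 0.03  3.49 -1.23] lin in present frame [ 0.08  3.49 -1.23]
```

Request:
play_rows --targets '[{"claw":1,"linear":[0,0,-0.16],"rotation":[0,0,-0.008]},{"claw":1,"linear":[0,0,-0.16],"rotation":[0,0,0]},{"claw":1,"linear":[0,0,-0.16],"rotation":[0,0,0]}]'

```text
time: 21.1
position: [0.5909, -0.2142, 0.0809]
tool_rot: [-0.867, 1.373, 0.878]
ft_force: [4.0, 10.1, -1.1]
grip_width: 0.199
```

Request:
play_rows --targets '[{"claw":1,"linear":[0,0,-0.2],"rotation":[0,0,0]},{"claw":1,"linear":[0,0,-0.2],"rotation":[0,0,0]}]'

```text
time: 21.27
position: [0.5911, -0.2139, 0.0809]
tool_rot: [-0.868, 1.357, 0.885]
ft_force: [4.1, 8.3, -1.7]
grip_width: 0.199
```

```bash
python3 -c "
from h import *
wheel();plan([.5,-.2,.08],2.69)"
```

```text
t 21.27 p [ 0.5911 -0.2139  0.0809] theta 2.7024 x [ 0.018  0.024 -1.   ] q [ 0.9   0.44 -0.73  1.63  0.29  1.17  1.24] F [ 4.1  8.3 -1.7] w 0.199
r 0.0444 ang rel lug (deg) 2.1
t 21.27 p [ 0.5911 -0.2139  0.0809] theta 2.7024 x [ 0.018  0.024 -1.   ] q [ 0.9   0.44 -0.73  1.63  0.29  1.17  1.24] F [ 4.1  8.3 -1.7] w 0.199
rot total [0.008 0.018 0.004] then lin total [ 0.04  3.52 -1.09] lin in present frame [-0.02  3.54 -1.05]
```

The stop is reached: 9 N and no more motion. The tool tilts slightly under load, so I'll track the handle point 45 mm back along the tool and fit the wheel centre from the recorded points.

```bash
cat >> h.py <<'E'
from scipy.optimize import least_squares
_P=np.array([[.5079,-.2088],[.5153,-.1667],[.5735,-.1546],[.5961,-.1902],[.5925,-.2108],[.5903,-.2150]])
A=least_squares(lambda a:np.linalg.norm(_P-a,axis=1)-.045,A).x
STOP=np.array([.5903,-.2150])
def wheel(stop=STOP):
    s,M=st();h=(s['position']-.045*M[:,0])[:2];v=h-A;a=np.arctan2(v[1],v[0]);u=stop-A
    print('F',s['ft_force'].round(1),'h',h.round(4),'r',np.linalg.norm(v).round(4),'deg from stop',np.degrees((a-np.arctan2(u[1],u[0]))%(2*np.pi)).round(1))
    c,q=np.cos(2.69),np.sin(2.69);T=np.array([[0,c,q],[0,q,-c],[-1,0,0]])
    print('rot fix',(R.from_matrix(M.T@T).as_rotvec()/(np.pi/2)).round(3))
    return s,T,a,h
def arc(step,n,r=.045,gain=1.25):
    s,T,a,h=wheel();p=np.array([*h,0])
    for k in range(1,n+1):
        q=a+np.radians(step*k);t=np.array([A[0]+r*np.cos(q),A[1]+r*np.sin(q),0])
        print((T.T@(t-p)/.025*gain).round(2).tolist()[1:],end=' ');p=t
    print()
E
python3 -c "
from h import *
print(A,np.linalg.norm(_P-A,axis=1));arc(12,9)"
```

```text
Traceback (most recent call last):
NameError: name '_P' is not defined
```

```bash
python3 -c "
import h
from h import *
print(A,np.linalg.norm(h._P-A,axis=1), np.degrees(np.arctan2(*(STOP-A)[::-1])), 'lug dir deg',np.degrees(np.arctan2(-.2263-A[1],.6127-A[0])));arc(12,9)"
```

```text
[ 0.55087471 -0.19377422] [0.04552581 0.04470541 0.04523852 0.04536631 0.04497268 0.04477597] -28.297117868037628 lug dir deg -27.74848650780887
t 21.27 p [ 0.5911 -0.2139  0.0809] theta 2.7024 x [ 0.018  0.024 -1.   ] q [ 0.9   0.44 -0.73  1.63  0.29  1.17  1.24] F [ 4.1  8.3 -1.7] w 0.199
F [ 4.1  8.3 -1.7] h [ 0.5903 -0.215 ] r 0.0448 deg from stop 0.0
rot fix [0.008 0.018 0.004]
[0.02, 0.47] [0.13, 0.45] [0.22, 0.42] [0.3, 0.36] [0.37, 0.29] [0.42, 0.21] [0.46, 0.12] [0.47, 0.02] [0.46, -0.08]
```

The circle fit is good to ±0.5 mm, and the stop direction (-28.3°) matches the lug (-27.7°), so the valve is closed. Now I'll back off counter-clockwise.

Request:
play_rows --targets '[{"claw":1,"linear":[0,0.02,0.47],"rotation":[0.006,0.015,0.003]},{"claw":1,"linear":[0,0.13,0.45],"rotation":[0,0,0]},{"claw":1,"linear":[0,0.22,0.42],"rotation":[0,0,0]},{"claw":1,"linear":[0,0.3,0.36],"rotation":[0,0,0]},{"claw":1,"linear":[0,0.37,0.29],"rotation":[0,0,0]},{"claw":1,"linear":[0,0.42,0.21],"rotation":[0,0,0]},{"claw":1,"linear":[0,0.46,0.12],"rotation":[0,0,0]},{"claw":1,"linear":[0,0.47,0.02],"rotation":[0,0,0]}]'

```text
time: 21.93
position: [0.5604, -0.1503, 0.0808]
tool_rot: [-0.881, 1.396, 0.847]
ft_force: [1.0, -11.0, 0.2]
grip_width: 0.198
```

```bash
python3 -c "
from h import *
arc(12,9)"
```

```text
t 21.93 p [ 0.5604 -0.1503  0.0808] theta 2.681 x [ 0.008 -0.02  -1.   ] q [ 0.85  0.34 -0.76  1.76  0.28  1.14  1.11] F [  1.  -11.    0.2] w 0.198
F [  1.  -11.    0.2] h [ 0.56   -0.1495] r 0.0453 deg from stop 106.6
rot fix [-0.006 -0.009  0.01 ]
[0.44, -0.17] [0.4, -0.25] [0.34, -0.33] [0.26, -0.39] [0.17, -0.44] [0.08, -0.46] [-0.02, -0.47] [-0.12, -0.46] [-0.21, -0.42]
```

Request:
play_rows --targets '[{"claw":1,"linear":[0,0.44,-0.17],"rotation":[-0.005,-0.008,0.008]},{"claw":1,"linear":[0,0.4,-0.25],"rotation":[0,0,0]},{"claw":1,"linear":[0,0.33,-0.34],"rotation":[0,0,0]},{"claw":1,"linear":[0,0.25,-0.4],"rotation":[0,0,0]},{"claw":1,"linear":[0,0.15,-0.45],"rotation":[0,0,0]},{"claw":1,"linear":[0,0.04,-0.47],"rotation":[0,0,0]},{"claw":1,"linear":[0,-0.07,-0.46],"rotation":[0,0,0]},{"claw":1,"linear":[0,-0.18,-0.43],"rotation":[0,0,0]}]'

```text
time: 22.6
position: [0.507, -0.1952, 0.0808]
tool_rot: [-0.893, 1.352, 0.849]
ft_force: [1.9, 4.4, 0.5]
grip_width: 0.198
```

```bash
python3 -c "
from h import *
arc(13,9,gain=1.2)"
```

```text
t 22.6 p [ 0.507  -0.1952  0.0808] theta 2.6965 x [ 0.044 -0.004 -0.999] q [ 1.02  0.22 -0.77  1.87  0.17  1.07  1.32] F [1.9 4.4 0.5] w 0.198
F [1.9 4.4 0.5] h [ 0.505 -0.195] r 0.0459 deg from stop 209.9
rot fix [0.004 0.01  0.026]
[-0.31, -0.39] [-0.36, -0.33] [-0.42, -0.24] [-0.47, -0.14] [-0.49, -0.03] [-0.48, 0.08] [-0.45, 0.18] [-0.4, 0.28] [-0.33, 0.36]
```

Request:
play_rows --targets '[{"claw":1,"linear":[0,-0.31,-0.37],"rotation":[0.003,0.008,0.02]},{"claw":1,"linear":[0,-0.36,-0.32],"rotation":[0,0,0]},{"claw":1,"linear":[0,-0.42,-0.24],"rotation":[0,0,0]},{"claw":1,"linear":[0,-0.46,-0.14],"rotation":[0,0,0]},{"claw":1,"linear":[0,-0.48,-0.03],"rotation":[0,0,0]},{"claw":1,"linear":[0,-0.48,0.08],"rotation":[0,0,0]},{"claw":1,"linear":[0,-0.45,0.18],"rotation":[0,0,0]},{"claw":1,"linear":[0,-0.4,0.28],"rotation":[0,0,0]}]'

```text
time: 23.27
position: [0.5621, -0.2371, 0.0807]
tool_rot: [-0.86, 1.402, 0.885]
ft_force: [-4.4, -0.5, 5.7]
grip_width: 0.197
```

```bash
python3 -c "
from h import *
arc(13,9,gain=1.2)"
```

```text
t 23.27 p [ 0.5621 -0.2371  0.0807] theta 2.6906 x [-0.019  0.007 -1.   ] q [ 0.92  0.42 -0.71  1.65  0.29  1.2   1.26] F [-4.4 -0.5  5.7] w 0.197
F [-4.4 -0.5  5.7] h [ 0.5629 -0.2374] r 0.0453 deg from stop 313.7
rot fix [ 0.    -0.001 -0.013]
[-0.32, 0.37] [-0.24, 0.43] [-0.14, 0.47] [-0.03, 0.49] [0.08, 0.48] [0.19, 0.45] [0.29, 0.4] [0.37, 0.32] [0.43, 0.23]
```

Request:
play_rows --targets '[{"claw":1,"linear":[0,-0.32,0.37],"rotation":[0,0,-0.011]},{"claw":1,"linear":[0,-0.24,0.43],"rotation":[0,0,0]},{"claw":1,"linear":[0,-0.14,0.47],"rotation":[0,0,0]},{"claw":1,"linear":[0,-0.03,0.48],"rotation":[0,0,0]},{"claw":1,"linear":[0,0.08,0.48],"rotation":[0,0,0]},{"claw":1,"linear":[0,0.19,0.45],"rotation":[0,0,0]},{"claw":1,"linear":[0,0.29,0.4],"rotation":[0,0,0]},{"claw":1,"linear":[0,0.37,0.32],"rotation":[0,0,0]}]'

```text
time: 23.93
position: [0.5829, -0.1638, 0.0807]
tool_rot: [-0.865, 1.429, 0.871]
ft_force: [-6.0, -10.6, 4.8]
grip_width: 0.197
```

```bash
python3 -c "
from h import *
arc(13,9,gain=1.2)"
```

```text
t 23.93 p [ 0.5829 -0.1638  0.0807] theta 2.6809 x [-0.032 -0.015 -0.999] q [ 0.8   0.42 -0.73  1.65  0.32  1.21  1.1 ] F [ -6.  -10.6   4.8] w 0.197
F [ -6.  -10.6   4.8] h [ 0.5844 -0.1631] r 0.0454 deg from stop 70.8
rot fix [-0.006 -0.018 -0.014]
[0.48, 0.11] [0.49, 0.02] [0.48, -0.09] [0.45, -0.2] [0.39, -0.29] [0.32, -0.37] [0.22, -0.44] [0.12, -0.47] [0.01, -0.49]
```

Cumulative: 430.8° of 720°.

Request:
play_rows --targets '[{"claw":1,"linear":[0,0.47,0.1],"rotation":[-0.005,-0.015,-0.012]},{"claw":1,"linear":[0,0.48,0.02],"rotation":[0,0,0]},{"claw":1,"linear":[0,0.48,-0.09],"rotation":[0,0,0]},{"claw":1,"linear":[0,0.45,-0.2],"rotation":[0,0,0]},{"claw":1,"linear":[0,0.39,-0.29],"rotation":[0,0,0]},{"claw":1,"linear":[0,0.32,-0.37],"rotation":[0,0,0]},{"claw":1,"linear":[0,0.22,-0.43],"rotation":[0,0,0]},{"claw":1,"linear":[0,0.12,-0.47],"rotation":[0,0,0]}]'

```text
time: 24.6
position: [0.5122, -0.1728, 0.0809]
tool_rot: [-0.9, 1.366, 0.845]
ft_force: [9.2, 0.0, -6.9]
grip_width: 0.195
```

```bash
python3 -c "
from h import *
arc(13,9,gain=1.2)"
```

```text
t 24.6 p [ 0.5122 -0.1728  0.0809] theta 2.6963 x [ 0.036 -0.018 -0.999] q [ 0.97  0.22 -0.77  1.88  0.18  1.07  1.26] F [ 9.2  0.  -6.9] w 0.195
F [ 9.2  0.  -6.9] h [ 0.5106 -0.172 ] r 0.0458 deg from stop 180.0
rot fix [ 0.004 -0.     0.026]
[-0.07, -0.49] [-0.14, -0.47] [-0.24, -0.42] [-0.33, -0.36] [-0.41, -0.27] [-0.46, -0.17] [-0.48, -0.07] [-0.49, 0.04] [-0.47, 0.15]
```

Cumulative: 540°.

Request:
play_rows --targets '[{"claw":1,"linear":[0,-0.06,-0.48],"rotation":[0.003,0,0.02]},{"claw":1,"linear":[0,-0.14,-0.47],"rotation":[0,0,0]},{"claw":1,"linear":[0,-0.24,-0.42],"rotation":[0,0,0]},{"claw":1,"linear":[0,-0.33,-0.36],"rotation":[0,0,0]},{"claw":1,"linear":[0,-0.41,-0.27],"rotation":[0,0,0]},{"claw":1,"linear":[0,-0.46,-0.17],"rotation":[0,0,0]},{"claw":1,"linear":[0,-0.48,-0.07],"rotation":[0,0,0]},{"claw":1,"linear":[0,-0.48,0.04],"rotation":[0,0,0]}]'

```text
time: 25.27
position: [0.5376, -0.2371, 0.0807]
tool_rot: [-0.868, 1.396, 0.893]
ft_force: [-4.6, 0.4, 5.5]
grip_width: 0.202
```

```bash
python3 -c "
from h import *
arc(12,6,gain=1.2)"
```

```text
t 25.27 p [ 0.5376 -0.2371  0.0807] theta 2.7011 x [-0.017  0.008 -1.   ] q [ 0.96  0.37 -0.71  1.71  0.26  1.18  1.31] F [-4.6  0.4  5.5] w 0.202
F [-4.6  0.4  5.5] h [ 0.5384 -0.2374] r 0.0454 deg from stop 282.3
rot fix [ 0.007 -0.    -0.012]
[-0.43, 0.14] [-0.4, 0.21] [-0.35, 0.29] [-0.28, 0.36] [-0.2, 0.41] [-0.11, 0.44]
```

Request:
play_rows --targets '[{"claw":1,"linear":[0,-0.43,0.14],"rotation":[0.005,0,-0.01]},{"claw":1,"linear":[0,-0.4,0.21],"rotation":[0,0,0]},{"claw":1,"linear":[0,-0.35,0.29],"rotation":[0,0,0]},{"claw":1,"linear":[0,-0.28,0.36],"rotation":[0,0,0]},{"claw":1,"linear":[0,-0.15,0.3],"rotation":[0,0,0]}]'

```text
time: 25.68
position: [0.5869, -0.2202, 0.0807]
tool_rot: [-0.864, 1.397, 0.883]
ft_force: [-8.2, 0.8, 7.3]
grip_width: 0.19
```

```bash
python3 -c "
from h import *
arc(5,4,gain=1.0)"
```

```text
t 25.68 p [ 0.5869 -0.2202  0.0807] theta 2.6926 x [-0.013  0.006 -1.   ] q [ 0.87  0.45 -0.7   1.61  0.3   1.21  1.22] F [-8.2  0.8  7.3] w 0.19
F [-8.2  0.8  7.3] h [ 0.5875 -0.2204] r 0.0453 deg from stop 352.3
rot fix [ 0.002 -0.    -0.009]
[-0.01, 0.16] [-0.01, 0.16] [0.01, 0.16] [0.02, 0.16]
```

Request:
play_rows --newtons 40 --targets '[{"claw":1,"linear":[0,0.02,0.12],"rotation":[0,0,-0.006]},{"claw":1,"linear":[0,0,0.06],"rotation":[0,0,0]},{"claw":1,"linear":[0,0,0],"rotation":[0,0,0]},{"claw":1,"linear":[0,0,0],"rotation":[0,0,0]},{"claw":1,"linear":[0,0,0],"rotation":[0,0,0]}]'

```text
time: 26.1
position: [0.5917, -0.2121, 0.0808]
tool_rot: [-0.876, 1.388, 0.878]
ft_force: [-1.7, -1.0, 1.3]
grip_width: 0.192
```

```bash
python3 -c "
from h import *
arc(2,2,gain=1.0)"
```

```text
t 26.1 p [ 0.5917 -0.2121  0.0808] theta 2.6982 x [-0.002  0.001 -1.   ] q [ 0.86  0.44 -0.71  1.62  0.3   1.19  1.21] F [-1.7 -1.   1.3] w 0.192
F [-1.7 -1.   1.3] h [ 0.5918 -0.2122] r 0.0449 deg from stop 4.1
rot fix [ 0.005 -0.    -0.001]
[-0.0, 0.06] [0.01, 0.06]
```

Overshot by about 4°, so I'll ease back.

Request:
play_rows --targets '[{"claw":1,"linear":[0,0,-0.11],"rotation":[0.003,0,0]},{"claw":1,"linear":[0,0,0],"rotation":[0,0,0]},{"claw":1,"linear":[0,0,0],"rotation":[0,0,0]},{"claw":1,"linear":[0,0,0],"rotation":[0,0,0]}]'

```text
time: 26.43
position: [0.5914, -0.2129, 0.0808]
tool_rot: [-0.87, 1.386, 0.875]
ft_force: [-0.5, -0.4, 0.3]
grip_width: 0.198
```

```bash
python3 -c "
from h import *
arc(2,2,gain=1.0)"
```

```text
t 26.43 p [ 0.5914 -0.2129  0.0808] theta 2.6932 x [ 0.001  0.004 -1.   ] q [ 0.86  0.44 -0.71  1.62  0.3   1.19  1.21] F [-0.5 -0.4  0.3] w 0.198
F [-0.5 -0.4  0.3] h [ 0.5914 -0.2131] r 0.0449 deg from stop 2.8
rot fix [ 0.002  0.003 -0.001]
[-0.0, 0.06] [0.0, 0.06]
```

Request:
play_rows --targets '[{"claw":1,"linear":[0,0,-0.12],"rotation":[0,0.003,0]},{"claw":1,"linear":[0,0,-0.06],"rotation":[0,0,0]},{"claw":1,"linear":[0,0,0],"rotation":[0,0,0]},{"claw":1,"linear":[0,0,0],"rotation":[0,0,0]},{"claw":1,"linear":[0,0,0],"rotation":[0,0,0]}]'

```text
time: 26.85
position: [0.5907, -0.2144, 0.0808]
tool_rot: [-0.872, 1.385, 0.876]
ft_force: [-0.1, 1.7, 0.8]
grip_width: 0.195
```

```bash
python3 - <<'E'
from h import *
wheel()
t=get_image('top');sd=get_image('side');w=get_image('wrist')
for n,i in(('top',t),('side',sd),('wrist',w)): cv2.imwrite(f'pics/end_{n}.png',i)
C=cam('side');p=proj(C,[[.5505,-.195,.1]])[0].astype(int);print(p)
q=proj(cam('top'),[[.56,.03,.05]])[0].astype(int)
c=cv2.resize(sd[p[1]-65:p[1]+55,p[0]-50:p[0]+50],(500,600),interpolation=cv2.INTER_CUBIC)
d=cv2.resize(t[70:320,90:490],(300,188));e=cv2.resize(sd,(300,225));f=cv2.resize(w[:250],(300,134))
cv2.imwrite('pics/end.png',np.hstack([c,np.vstack([d,e,f,np.zeros((53,300,3),np.uint8)])]))
E
```

```text
t 26.85 p [ 0.5907 -0.2144  0.0808] theta 2.6951 x [ 0.001  0.003 -1.   ] q [ 0.86  0.44 -0.71  1.62  0.3   1.19  1.22] F [-0.1  1.7  0.8] w 0.195
F [-0.1  1.7  0.8] h [ 0.5907 -0.2145] r 0.0449 deg from stop 0.8
rot fix [ 0.003  0.002 -0.   ]
[289 264]
```

View pics/end.png

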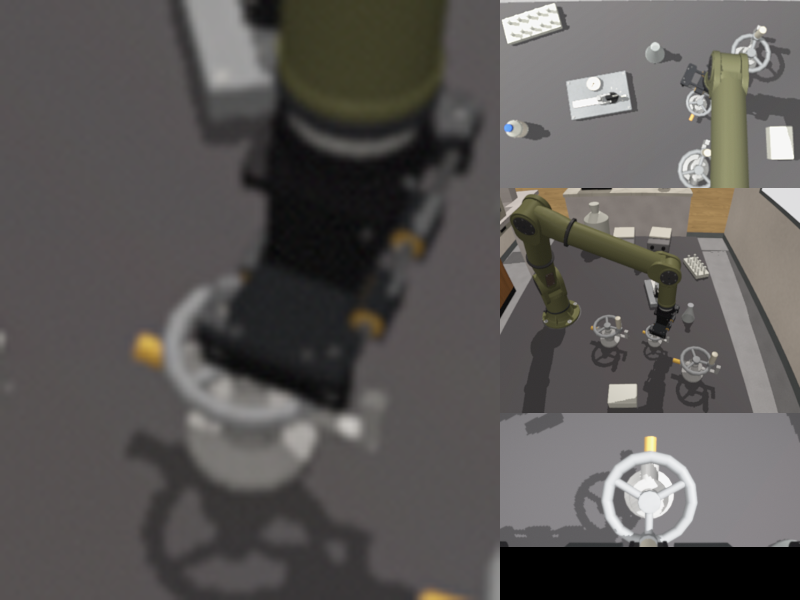

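The end picture shows the gripper on the handle and the handle's spoke opposite the orange nozzle, i.e. beside the lug. The angle is 720.8° by the arm, with 1.7 N residual, and the flask, bottle and box are unmoved. Handing in.

```bash
python3 -c "
from bench import *
print(close_job())"
```

```text
the job is handed in; nothing more can be done
None
```

The job is handed in at about 27 s of the 72 s, in the order asked, with the gripper still holding the crank handle at 40 N; no verdict was reported.

- **Knob:** turned clockwise from about -1.08 rad to the mark. After release the wrist image put the nose within about 0.005 rad of the mark line.
- **Lock:** slid 38.4 mm (38.7 mm expected) until it stopped at about 8 N. The image afterwards showed the tab at its home position with a prong on each side of the bar.
- **Valve:** of the three valves I used the smallest, at top-view pixel (356,206).
    - It closed clockwise onto its stop at about 9 N. The stop direction was within 0.6° of the index lug.
    - I then backed it off two turns. I went about 4° past and eased back; the last reading is 720.8°, good to about ±1°.
- **Bystanders:** in the last pictures the flask, bottle and box look unmoved; I judged this by eye and did not measure it.

**What disagreed:** the first grasp of the knob closed on nothing. The fingertips really end about 30 mm short of the reported TCP, as the wrist picture and the missed grasp both showed. I allowed for that afterwards, and the grip widths then matched the parts (14 mm bar and tab, 17–18 mm handle).

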